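# Play the six-three and pass the turn

## Robot

A 6-joint arm with a two-finger parallel gripper is mounted at the origin on the work surface. World frame = base frame: x ahead of the robot, y to its left, z up, the work surface at z = 0. Lengths are in m, angles in rad, forces in N, time in s.
With the tool pointing down it reaches from about 0.375 to 0.9 m from the base axis. Payload 3.1 kg.
Tool frame: the origin (TCP) lies at the very end of the fingers, on their centre line; the grasp point (between the pads) lies 19 mm behind it; z points along the fingers, y is the direction in which the jaws open and shut (so a half turn about z gives the same grasp; the last joint's range is limited). The gripper opens to 85 mm and grips with 20 to 120 N. Pads are 22 mm wide; open, the fingers measure 114 mm over their backs; the gripper's body (76 mm by 85 mm) begins 54 mm behind the grasp point. The pads swing forward as they close: fully open they stand 13 mm farther back than shut.
Start: joints at [0.991, 0.527, 1.433, -0, 1.181, -0.178], TCP at [0.244, 0.575, 0.231] pointing down, gripper open.
Joint ranges: [-3.08, 3.08], [-0.75, 2.2], [0.22, 2.44], [-1.43, 4.57], [0, 2.65], [-2.85, 2.85]. Speed limits (rad/s): [2.79, 2.79, 3.14, 3.14, 3.14, 3.14].

## Interface

Orientations are given as a unit quaternion [x, y, z, w].
In Python, from station import manip gives the robot as it stands.
- The arm moves only by the tool send_rows, never from a script. Its argument "motion" is a list of rows, each an object with "gripper": the finger opening in mm, from 0 to 85.4; "travel": the shift along the tool's x, y, z in mm, a list of three; "rotation": the turn, a rotation vector about the tool's x, y, z in degrees, a list of three. In form: [{"gripper": gripper, "travel": [x, y, z], "rotation": [ax, ay, az]}, ...]. A call has 1 to 12 rows; each row shifts and turns the commanded pose from where the row before left it, along the tool's axes as they then stand; what a row does not reach is not made up. A row lasts 1/12 s, in which the tool goes at most 41.7 mm and 7.16 degrees, less where a joint would pass 70% of its speed; a pose out of reach is approached as far as the arm can. A call is refused whole if a number of a shift passes 41.7 or a number of a turn 7.16, either way. A call with a gripper value outside its range is refused whole. The fingers move at their own pace and stop on an object; "newtons" is the grip in N (left out, the last holds). Time passes only in rows, so rows that do not move let the fingers close. It gives the time, the measured TCP pose, the force and the opening at its end, in the units of the state.
- manip.sense(): the state, without advancing time (a new reading comes with each control period).
- manip.snapshot(name): name is "side" or "top" or "wrist"; returns the picture (480x640x3 uint8, red, green, blue); there is no depth.
- manip.calibration(name): a dict with "fx", "fy", "cx", "cy" (pixels), "cam_to_world" (4x4, takes a point from camera to world coordinates). Camera axes: x right, y down, z forward; pixel columns grow to the right and rows downward; lengths in m; the calibration is good to about 2 mm. A picture is of the moment at which its call begins: read the wrist's pose just before it. calibration takes no time and is no camera call; for the wrist camera it gives the pose at the moment of the call.
- manip.sign_off(): hands the job in, once; it reports no verdict.
The state is a dict: "t": time; "q": joint angles; "qd": joint speeds; "tau": joint torques, N m; "tcp_pos": TCP position; "tool_rot": TCP orientation; "force": force on the tool from outside, world axes, zero at the start; "ft_torque": the same for the moment, N m; "finger_gap": opening from 0.0 (shut) to 1.0 (fully open).
Only numpy, scipy, OpenCV 4.12 (cv2) and the standard library are available. Lean on these libraries where they do the work, as an engineer would, in place of code of your own. Each camera call takes 0.05 s, during which the arm holds its last target. There are 200 camera calls.

## Task

Play the six-three domino: slide it flat along the table, without lifting it, into the white outline on the green mat, with its six end (blue pips) towards the double six, and let go of it. Then pass the turn by pressing the blue clock's pedal right down to its stop for a moment and letting it spring back. Leave the orange pedal alone, and do not shift or tip the other dominoes, the glass, the cup, the coaster or the jar.

Things in the scene. Friction and masses are not known exactly. Their poses are not given: they have to be found in the camera images.
- tile: The six-three domino to be played, bone-white plastic, loose, about 0.15 kg, 120 x 54 x 20 mm (x, y, z), lying flat, pips up; origin at the centre of its underside, x along its length; the six (blue pips) is on the +x half, the three (green pips) on the -x half
- tile_six_end (a point): Middle of the six end of the six-three (its +x end face), 10 mm above its underside
- place (a point): Centre of the white outline on the green mat, at table height: clear space inside 136 x 70 mm (x, y), so the domino lies in it with its length along this x; -x points to the double six. The mat (250 x 170 mm) is printed film, flush with the table
- double_six: Double six domino already on the mat (blue pips on both halves), loose, 120 x 54 x 20 mm (x, y, z), lying flat, pips up; origin at the centre of its underside, x along its length. It lies crosswise to the outline's length, its centre 101 mm from the outline's centre on the -x side; 14 mm remain between it and a domino centred in the outline. Not to be moved
- spare: Another domino of the hand (five red pips on its +x half, two orange on its -x half), loose, 120 x 54 x 20 mm (x, y, z), lying flat, pips up; origin at the centre of its underside, x along its length. Not to be moved
- pedal_blue (a joint): Blue pedal's hinge angle: 0 = up at rest, 0.30 = at its stop; spring return, about 5 N at the pad to start it and 12 N at the stop
- pad_blue (a point): Point to press on the blue pedal: on its top face, mid-width, 80 mm from the hinge (the pedal is 105 mm long, 74 mm wide, 8 mm thick; its free end points to the clock's -x). Unpressed it is about 56 mm above the table, at the stop about 33 mm; it is carried by the pedal. The hinge axis lies along the clock's y, at x = +30 mm, z = 24 mm in the clock's frame
- clock_blue: Turn clock of one player, fixed: grey base plate 170 x 90 x 12 mm with a clock head in blue across its far (+x) end (45 mm deep, 90 mm wide, top 72 mm above the table); the blue pedal covers the near part. Origin at the centre of the base's underside, x from the pedal's free end towards the head
- pedal_orange (a joint): Orange pedal's hinge angle: 0 = up at rest, 0.30 = at its stop; not to be pressed
- clock_orange: Turn clock of one player, fixed: grey base plate 170 x 90 x 12 mm with a clock head in orange across its far (+x) end (45 mm deep, 90 mm wide, top 72 mm above the table); the orange pedal covers the near part. Origin at the centre of the base's underside, x from the pedal's free end towards the head
- amber_glass: Empty amber glass, upright, loose: 68 mm across the rim, 110 mm high; origin at the centre of its underside
- grey_cup: Grey ceramic cup without handle, upright, loose: 80 mm across the rim, 80 mm high; origin at the centre of its underside
- coaster: Stainless steel coaster, a loose disc 100 mm across, 6 mm thick; origin at the centre of its underside
- jar: Blue ceramic jar with a wooden cap, upright, loose: 68 mm across, 100 mm high; origin at the centre of its underside
Not all that is in view belongs to the job. Leave any purple look-alike of the clock_orange alone.

How it is judged:
By the outcome, as a careful person would: the job done as asked, in the order asked, and still so for the second after the job is handed in, with the robot touching nothing.
It also fails if it takes over 61 s, if anything falls off the work surface, if the arm or the gripper's body presses on something with over 40 N, if the wrist force passes 120 N, or if a joint passes its speed limit or range.

## Working session

There is one attempt and no reset: what is moved stays moved. The work goes in short steps, Python scripts to look and compute and a tool call to move; the robot and the scene stay as the last step left them, time stands still between calls to the robot, and variables do not carry over. Pictures are saved under pics/ and viewed, about 8 in all and at most 12, crops included, and the job is handed in when it is done.

Besides the shell and the picture viewer there is one more tool, called as a command line: name --argument value ..., lists and objects as JSON in quotes. send_rows: Moves the arm, as the interface text tells. Its arguments: {"type":"object","properties":{"motion":{"type":"array","items":{"type":"object","properties":{"gripper":{"type":"number"},"travel":{"type":"array","items":{"type":"number"}},"rotation":{"type":"array","items":{"type":"number"}}}}},"newtons":{"type":"number"}},"required":["motion"]}

```bash
mkdir -p pics; ls
python3 - <<'E'
from station import manip
import cv2,json
for n in("top","side"):
    cv2.imwrite(f"pics/{n}0.png",manip.snapshot(n)[:,:,::-1]);c=manip.calibration(n);print(n,c)
print(manip.sense())
E
```

```text
pics
top {'fx': 539.5619881129377, 'fy': 539.5619881129377, 'cx': 326.2698555397778, 'cy': 234.36843041332006, 'cam_to_world': array([[ 1.58368637e-02, -9.84455875e-01,  1.74916622e-01,
         2.46828047e-01],
       [-9.99874379e-01, -1.57061237e-02,  2.13180725e-03,
         8.64511029e-02],
       [ 6.48591932e-04, -1.74928410e-01, -9.84580942e-01,
         1.43262391e+00],
       [ 0.00000000e+00,  0.00000000e+00,  0.00000000e+00,
         1.00000000e+00]])}
side {'fx': 439.86414403545757, 'fy': 439.86414403545757, 'cx': 324.2861144966525, 'cy': 234.75041740293116, 'cam_to_world': array([[ 0.81215651, -0.42750437,  0.39704133, -0.03622165],
       [-0.58338603, -0.60426203,  0.54270447, -0.62102917],
       [ 0.00790847, -0.67238933, -0.74015542,  1.01330715],
       [ 0.        ,  0.        ,  0.        ,  1.        ]])}
{'t': 0.1, 'q': array([ 9.90478694e-01,  5.28363773e-01,  1.43375234e+00, -7.45033550e-06,
        1.18137908e+00, -1.78502650e-01]), 'qd': array([ 0.00086916, -0.00242066, -0.0013097 ,  0.00017287, -0.00096771,
        0.00028693]), 'tau': array([-6.32122374e-05, -4.43307853e+01, -1.78586143e+01, -2.37459808e-04,
        3.91941634e-03,  1.04298556e-05]), 'tcp_pos': array([0.2440592, 0.5746997, 0.2304442]), 'tool_rot': array([ 1.99557171e-01,  9.79885723e-01, -8.84896674e-04, -3.49125231e-04]), 'force': array([0.65868645, 0.08736604, 0.47604862]), 'ft_torque': array([-0.00644721, -0.0679429 ,  0.01495542]), 'finger_gap': 1.00094595723167}
```

View pics/top0.png

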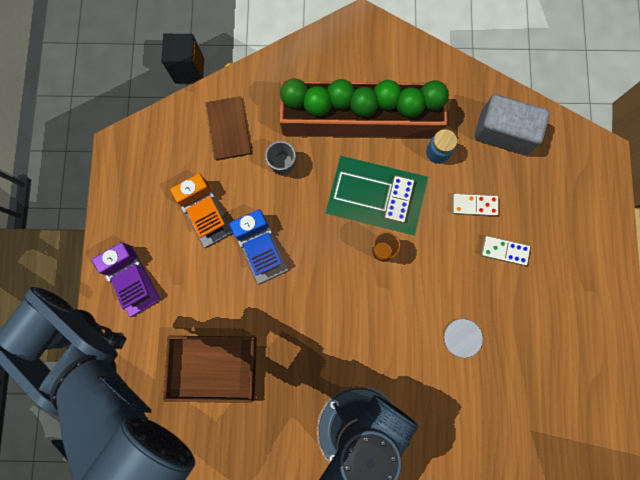

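View pics/side0.png

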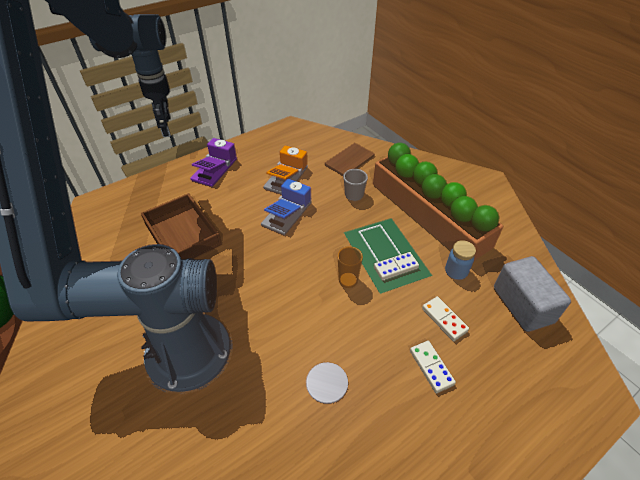

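The top view shows the tile at about (507,250) with its six end to the right. The outline is at (362,191), with the double six to its right at (400,199). The glass is at (386,250), the blue clock at (258,245) and the spare at (475,204). The side view agrees. The way to the outline goes round below the glass.

```bash
cat > h.py <<'E'
import numpy as np,cv2
from station import manip
from scipy.spatial.transform import Rotation as R
def p2w(c,px,z):
    T=c["cam_to_world"];px=np.atleast_2d(np.float64(px))
    d=np.c_[(px[:,0]-c["cx"])/c["fx"],(px[:,1]-c["cy"])/c["fy"],np.ones(len(px))]@T[:3,:3].T
    return T[:3,3]+d*((z-T[2,3])/d[:,2])[:,None]
def w2p(c,p):
    T=c["cam_to_world"];q=(np.atleast_2d(p)-T[:3,3])@T[:3,:3]
    return np.c_[c["fx"]*q[:,0]/q[:,2]+c["cx"],c["fy"]*q[:,1]/q[:,2]+c["cy"]]
def rect(c,mask,z):
    """min-area rectangle, in world xy (mm,deg), of the mask's outer contour"""
    cs,_=cv2.findContours(mask,cv2.RETR_EXTERNAL,cv2.CHAIN_APPROX_NONE)
    k=max(cs,key=cv2.contourArea)[:,0]
    (x,y),(w,h),a=cv2.minAreaRect((p2w(c,k,z)[:,:2]*1000).astype(np.float32))
    if h>w:w,h,a=h,w,a+90
    return np.round([x,y,w,h,(a+90)%180-90],1)
def white(im,box):
    x0,y0,x1,y1=box;m=np.zeros(im.shape[:2],np.uint8)
    s=cv2.cvtColor(im,cv2.COLOR_RGB2HSV)[y0:y1,x0:x1]
    m[y0:y1,x0:x1]=((s[...,1]<60)&(s[...,2]>170))*255
    return m
def close(m,k=9):return cv2.morphologyEx(m,cv2.MORPH_CLOSE,np.ones((k,k),np.uint8))
def tool():
    s=manip.sense();e=R.from_quat(s["tool_rot"]).as_matrix()
    print("t",round(s["t"],2),"tcp",(s["tcp_pos"]*1000).round(1),"yaw of tool y",np.degrees(np.arctan2(e[1,1],e[0,1])).round(2),"tilt z",e[:,2].round(4),"F",s["force"].round(1),"gap",round(s["finger_gap"]*85.4,1),"q",s["q"].round(2))
    return s,e
E
python3 - <<'E'
from h import *
c=manip.calibration("top");im=cv2.imread("pics/top0.png")[:,:,::-1].copy()
for n,b in dict(tile=(475,225,540,275),spare=(445,185,508,222),dsix=(386,170,420,226)).items(): print(n,rect(c,close(white(im,b),7),.02))
m=white(im,(330,165,386,215));m=close(m,3);print("outline part",rect(c,m,0))
for n,px,z in [("glass rim",(386,243),.11),("glass base",(386,257),0),("cup rim",(281,156),.08),("coaster",(463,338),.006),("jar top",(445,139),.1),
 ("blue head tl",(230,221),.072),("blue head tr",(262,209),.072),("ped L",(253,277),.056),("ped R",(283,263),.056),("orange ped R",(228,232),.056),("orange head tr",(202,173),.072)]:
    print(n,(p2w(c,px,z)[0]*1000).round())
tool()
E
```

```text
tile [ 462.9 -386.4  118.8   52.8   77.6]
spare [ 587.  -309.9  115.7   52.6   88. ]
dsix [601.3 -96.5 118.8  70.4 -13.2]
outline part [623.5  -6.9 143.3  78.3  77.1]
glass rim [462. -59. 110.]
glass base [442. -71.   0.]
cup rim [693. 211.  80.]
coaster [ 233. -270.    6.]
jar top [ 739. -214.  100.]
blue head tl [520. 338.  72.]
blue head tr [552. 256.  72.]
ped L [378. 275.  56.]
ped R [415. 199.  56.]
orange ped R [494. 344.  56.]
orange head tr [646. 417.  72.]
t 0.1 tcp [244.1 574.7 230.4] yaw of tool y 66.98 tilt z [-0.001  -0.0016 -1.    ] F [0.7 0.1 0.5] gap 85.5 q [ 0.99  0.53  1.43 -0.    1.18 -0.18]
```

Run:
```python
from h import *
out=[]
th=np.linspace(0,2*np.pi,60)
def circ(x,y,r,z):return np.c_[x+r*np.cos(th),y+r*np.sin(th),np.full(60,z)]/1000
for n,(x0,y0,x1,y1),k in (("top",(290,90,490,290),3.9),("side",(310,200,500,340),3.1)):
    c=manip.calibration(n);im=cv2.imread(f"pics/{n}0.png")
    cr=cv2.resize(im[y0:y1,x0:x1],None,fx=k,fy=k)[:600,:]
    def d(p,col):
        q=((w2p(c,p)-[x0,y0]+.5)*k).astype(np.int32);cv2.polylines(cr,[q],True,col,1)
    d(circ(452,-60,34,110),(0,255,255));d(circ(452,-60,30,0),(255,255,0))
    d(circ(735,-214,34,100),(0,0,255));d(circ(735,-214,34,0),(255,0,255))
    for g in range(600,801,50): d(np.array([[g,-200,0],[g,150,0]])/1000,(255,255,255))
    cv2.imwrite(f"pics/{n}_ov.png",cr)
```

```text
(no output)
```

View pics/top_ov.png

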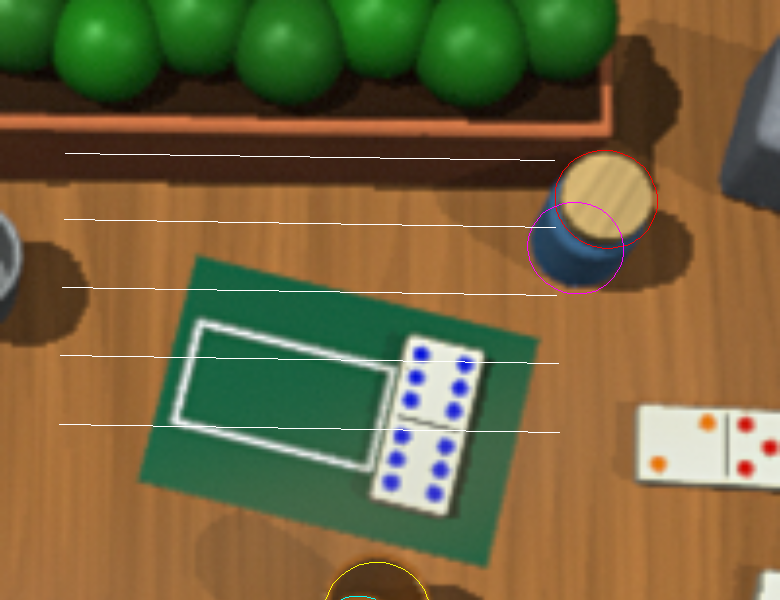

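View pics/side_ov.png

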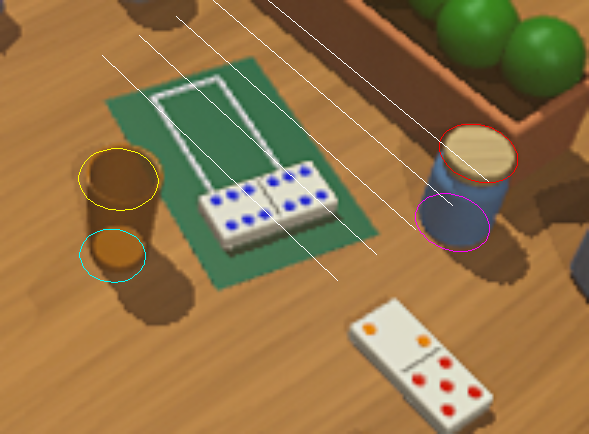

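Planter front is at x≈0.78 and the jar at (0.737,-0.213). The gap between jar and double six is only about 74 mm, too tight for the gripper. The near side of the glass at (0.452,-0.062) is the way, with the TCP at a radius of about 0.37 and the tile's yaw kept. Next I'll write a row planner and go to the tile.

```bash
cat >> h.py <<'E'
def down(yaw):
    a=np.radians(yaw);y=np.array([np.cos(a),np.sin(a),0]);z=np.array([0,0,-1.]);return np.c_[np.cross(y,z),y,z]
def plan(wps,step=40,nmin=1,dec=1,turn=7):
    """wps: (x,y,z mm, yaw of tool y deg); prints rows in tool axes"""
    s,e=tool();p=s["tcp_pos"]*1000;k=0
    for x,y,z,w in wps:
        t=np.array([x,y,z]);Rt=down(w)
        rv=R.from_matrix(e.T@Rt).as_rotvec(degrees=True)
        n=int(max(nmin,np.ceil(np.linalg.norm(t-p)/step),np.ceil(np.linalg.norm(rv)/turn)))
        for i in range(n,0,-1):
            tr=(e.T@(t-p)/i).round(dec);rv=R.from_matrix(e.T@Rt).as_rotvec(degrees=True)/i
            rv=rv.round(dec)+0.;p=p+e@tr;e=e@R.from_rotvec(rv,degrees=True).as_matrix();k+=1
            print(k,tr.tolist(),rv.tolist())
        print("-> at",p.round(1))
E
python3 - <<'E'
from h import *
plan([(470,330,230,40),(560,-50,230,10),(440,-386,220,-12.4)])
E
```

```text
t 0.1 tcp [244.1 574.7 230.4] yaw of tool y 66.98 tilt z [-0.001  -0.0016 -1.    ] F [0.7 0.1 0.5] gap 85.5 q [ 0.99  0.53  1.43 -0.    1.18 -0.18]
1 [-33.7, -15.2, 0.1] [0.0, 0.0, 3.0]
2 [-34.5, -13.4, 0.1] [0.0, 0.0, 3.0]
3 [-35.1, -11.6, 0.1] [0.0, 0.0, 3.0]
4 [-35.7, -9.7, 0.1] [0.0, 0.0, 3.0]
5 [-36.2, -7.9, 0.0] [0.0, 0.0, 3.0]
6 [-36.5, -6.0, 0.1] [0.0, 0.0, 3.0]
7 [-36.8, -4.0, 0.0] [0.0, 0.0, 3.0]
8 [-37.0, -2.1, 0.1] [-0.1, 0.0, 3.0]
9 [-37.0, -0.2, -0.0] [0.0, 0.0, 3.0]
-> at [470. 330. 230.]
10 [-34.9, -17.5, 0.0] [0.0, 0.0, 3.0]
11 [-35.8, -15.7, 0.0] [0.0, 0.0, 3.0]
12 [-36.5, -13.8, 0.0] [0.0, 0.0, 3.0]
13 [-37.2, -11.8, 0.0] [0.0, 0.0, 3.0]
14 [-37.8, -9.9, 0.0] [0.0, 0.0, 3.0]
15 [-38.2, -7.9, 0.0] [0.0, 0.0, 3.0]
16 [-38.6, -5.9, 0.0] [0.0, 0.0, 3.0]
17 [-38.9, -3.8, 0.1] [0.0, 0.0, 3.0]
18 [-39.0, -1.8, 0.0] [0.0, 0.0, 3.0]
19 [-39.1, 0.3, 0.1] [0.0, 0.0, 3.0]
-> at [560. -50. 230.]
20 [-34.5, -19.6, 1.1] [0.0, 0.0, 2.5]
21 [-35.3, -18.1, 1.1] [0.0, 0.0, 2.5]
22 [-36.0, -16.5, 1.1] [0.0, 0.0, 2.5]
23 [-36.7, -14.9, 1.1] [0.0, 0.0, 2.5]
24 [-37.3, -13.3, 1.1] [0.0, 0.0, 2.5]
25 [-37.9, -11.7, 1.1] [0.0, 0.0, 2.5]
26 [-38.4, -10.0, 1.2] [0.0, 0.0, 2.5]
27 [-38.7, -8.4, 1.1] [0.0, 0.0, 2.4]
28 [-39.1, -6.7, 1.2] [0.0, 0.0, 2.5]
-> at [ 440. -386.  220.]
```

send_rows --motion '[{"gripper": 85, "travel": [-34, -15, 0], "rotation": [0, 0, 3]}, {"gripper": 85, "travel": [-34.5, -13.5, 0], "rotation": [0, 0, 3]}, {"gripper": 85, "travel": [-35, -11.5, 0], "rotation": [0, 0, 3]}, {"gripper": 85, "travel": [-35.5, -9.5, 0], "rotation": [0, 0, 3]}, {"gripper": 85, "travel": [-36, -8, 0], "rotation": [0, 0, 3]}, {"gripper": 85, "travel": [-36.5, -6, 0], "rotation": [0, 0, 3]}, {"gripper": 85, "travel": [-37, -4, 0], "rotation": [0, 0, 3]}, {"gripper": 85, "travel": [-37, -2, 0], "rotation": [0, 0, 3]}, {"gripper": 85, "travel": [-37, 0, 0], "rotation": [0, 0, 3]}, {"gripper": 85, "travel": [-35, -17.5, 0], "rotation": [0, 0, 3]}, {"gripper": 85, "travel": [-36, -15.5, 0], "rotation": [0, 0, 3]}, {"gripper": 85, "travel": [-36.5, -14, 0], "rotation": [0, 0, 3]}]'

```text
t: 1.1
tcp_pos: [0.498, 0.2149, 0.2308]
tool_rot: [0.494, 0.87, -0.0, -0.0]
force: [-0.0, -0.2, 0.3]
finger_gap: 0.988
```

send_rows --motion '[{"gripper": 85, "travel": [-37, -12, 0], "rotation": [0, 0, 3]}, {"gripper": 85, "travel": [-38, -10, 0], "rotation": [0, 0, 3]}, {"gripper": 85, "travel": [-38, -8, 0], "rotation": [0, 0, 3]}, {"gripper": 85, "travel": [-38.5, -6, 0], "rotation": [0, 0, 3]}, {"gripper": 85, "travel": [-39, -4, 0], "rotation": [0, 0, 3]}, {"gripper": 85, "travel": [-39, -2, 0], "rotation": [0, 0, 3]}, {"gripper": 85, "travel": [-39, 0, 0], "rotation": [0, 0, 3]}, {"gripper": 85, "travel": [-34.5, -19.5, 1], "rotation": [0, 0, 2.5]}, {"gripper": 85, "travel": [-35, -18, 1], "rotation": [0, 0, 2.5]}, {"gripper": 85, "travel": [-36, -16.5, 1], "rotation": [0, 0, 2.5]}, {"gripper": 85, "travel": [-37, -15, 1], "rotation": [0, 0, 2.5]}, {"gripper": 85, "travel": [-37, -13, 1], "rotation": [0, 0, 2.5]}]'

```text
t: 2.1
tcp_pos: [0.4922, -0.2372, 0.2259]
tool_rot: [0.723, 0.691, -0.0, -0.0]
force: [1.0, -0.3, -0.6]
finger_gap: 0.996
```

send_rows --motion '[{"gripper": 85, "travel": [-38, -12, 1], "rotation": [0, 0, 2.5]}, {"gripper": 85, "travel": [-38.5, -10, 1], "rotation": [0, 0, 2.5]}, {"gripper": 85, "travel": [-39, -8, 1], "rotation": [0, 0, 2.5]}, {"gripper": 85, "travel": [-39, -7, 1], "rotation": [0, 0, 2.5]}, {"gripper": 85, "travel": [0, 0, 0], "rotation": [0, 0, 0]}, {"gripper": 85, "travel": [0, 0, 0], "rotation": [0, 0, 0]}]'

```text
t: 2.6
tcp_pos: [0.4385, -0.3875, 0.2216]
tool_rot: [0.781, 0.624, 0.0, -0.0]
force: [0.1, 0.5, -0.0]
finger_gap: 0.995
```

Run:
```python
from h import *
tool();c=manip.calibration("wrist");im=manip.snapshot("wrist");print(c["cam_to_world"][:3,3],w2p(c,[.463,-.386,.02]))
cv2.imwrite("pics/w1.png",im[:,:,::-1])
```

```text
t 2.6 tcp [ 438.5 -387.5  221.6] yaw of tool y -12.76 tilt z [-4.e-04  7.e-04 -1.e+00] F [ 0.1  0.5 -0. ] gap 85.0 q [-0.91  0.49  1.54  0.    1.11 -0.69]
[ 0.45587703 -0.31177464  0.36384059] [[343.55552937 200.9967931 ]]
```

View pics/w1.png

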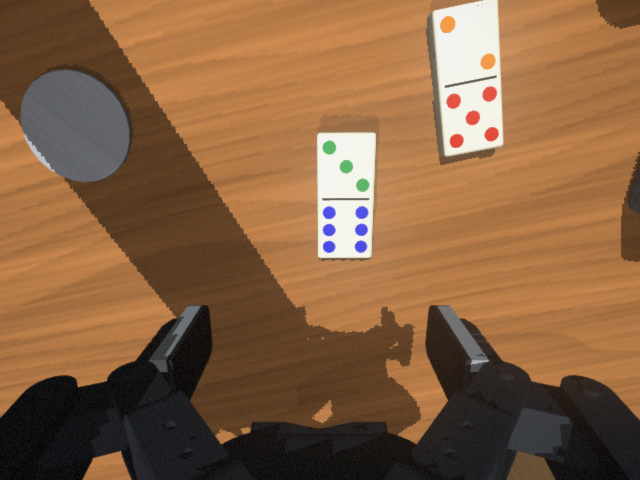

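The wrist view shows the tile at columns 318–376 and rows 132–258, three end up. It is aligned with the tool, and nothing is near the fingers.

Run:
```python
from h import *
c=manip.calibration("wrist");im=cv2.imread("pics/w1.png")[:,:,::-1].copy()
r=rect(c,close(white(im,(300,115,392,275)),15),.02);print(r)
a=(r[4]-90)
plan([(r[0],r[1],80,a),(r[0],r[1],4,a)],step=38)
```

```text
[ 465.4 -381.1  118.2   52.7   77.6]
t 2.65 tcp [ 438.9 -385.6  221.6] yaw of tool y -12.63 tilt z [-8.0e-04  1.8e-03 -1.0e+00] F [ 0.8  0.4 -1.4] gap 85.1 q [-0.91  0.48  1.55  0.    1.11 -0.69]
1 [2.5, 6.2, 35.4] [0.0, 0.0, -0.1]
2 [2.5, 6.3, 35.4] [0.0, 0.0, 0.0]
3 [2.5, 6.3, 35.4] [0.0, 0.0, -0.1]
4 [2.4, 6.2, 35.4] [-0.1, -0.1, 0.0]
-> at [ 465.4 -381.1   80. ]
5 [0.0, -0.0, 25.3] [0.0, 0.0, 0.0]
6 [0.0, -0.0, 25.4] [0.0, 0.0, 0.0]
7 [0.0, -0.0, 25.3] [0.0, 0.0, 0.0]
-> at [ 465.4 -381.1    4. ]
```

send_rows --motion '[{"gripper": 85, "travel": [2.5, 6.3, 35.5], "rotation": [0, 0, 0]}, {"gripper": 85, "travel": [2.5, 6.3, 35.5], "rotation": [0, 0, 0]}, {"gripper": 85, "travel": [2.5, 6.3, 35.5], "rotation": [0, 0, 0]}, {"gripper": 85, "travel": [2.5, 6.3, 35], "rotation": [0, 0, 0]}, {"gripper": 85, "travel": [0, 0, 30], "rotation": [0, 0, 0]}, {"gripper": 85, "travel": [0, 0, 25], "rotation": [0, 0, 0]}, {"gripper": 85, "travel": [0, 0, 15], "rotation": [0, 0, 0]}, {"gripper": 85, "travel": [0, 0, 7], "rotation": [0, 0, 0]}, {"gripper": 85, "travel": [0, 0, 0], "rotation": [0, 0, 0]}, {"gripper": 85, "travel": [0, 0, 0], "rotation": [0, 0, 0]}]'

```text
t: 3.48
tcp_pos: [0.4671, -0.3803, 0.0042]
tool_rot: [0.78, 0.626, 0.0, 0.0]
force: [0.3, -0.2, 0.8]
finger_gap: 0.992
```

Run:
```python
from h import *
tool()
```

```text
t 3.48 tcp [ 467.1 -380.3    4.2] yaw of tool y -12.44 tilt z [ 1.e-04  0.e+00 -1.e+00] F [ 0.3 -0.2  0.8] gap 84.7 q [-0.87  0.82  1.63  0.    0.69 -0.65]
```

Close on it, at a moderate grip.

send_rows --motion '[{"gripper": 60, "travel": [0, 0, 1.5], "rotation": [0, 0, 0]}, {"gripper": 50, "travel": [0, 0, 0], "rotation": [0, 0, 0]}, {"gripper": 40, "travel": [0, 0, 0], "rotation": [0, 0, 0]}, {"gripper": 40, "travel": [0, 0, 0], "rotation": [0, 0, 0]}, {"gripper": 40, "travel": [0, 0, 0], "rotation": [0, 0, 0]}, {"gripper": 40, "travel": [0, 0, 0], "rotation": [0, 0, 0]}, {"gripper": 40, "travel": [0, 0, 0], "rotation": [0, 0, 0]}, {"gripper": 40, "travel": [0, 0, 0], "rotation": [0, 0, 0]}]' --newtons 25

```text
t: 4.15
tcp_pos: [0.4669, -0.3816, 0.0037]
tool_rot: [0.78, 0.626, 0.0, 0.001]
force: [-0.7, 1.4, 6.6]
finger_gap: 0.629
```

Run:
```python
from h import *
plan([(380,-250,2,-12.4),(370,-180,2,-12.4)],step=30)
```

```text
t 4.15 tcp [ 466.9 -381.6    3.7] yaw of tool y -12.52 tilt z [ 0.0013 -0.0013 -1.    ] F [-0.7  1.4  6.6] gap 53.7 q [-0.87  0.82  1.63  0.    0.69 -0.65]
1 [18.3, -18.9, 0.2] [0.0, 0.0, 0.0]
2 [18.3, -18.9, 0.3] [0.0, 0.0, 0.0]
3 [18.3, -18.9, 0.2] [0.0, 0.0, 0.0]
4 [18.2, -18.9, 0.3] [0.0, 0.0, 0.0]
5 [18.3, -18.9, 0.2] [0.0, 0.0, -0.1]
6 [18.2, -18.9, 0.3] [0.1, 0.1, 0.0]
-> at [ 380. -250.    2.]
7 [22.1, -8.3, 0.0] [0.0, 0.0, 0.0]
8 [22.1, -8.2, 0.0] [0.0, 0.0, 0.0]
9 [22.1, -8.3, 0.0] [0.0, 0.0, 0.0]
-> at [ 370. -180.    2.]
```

send_rows --motion '[{"gripper": 40, "travel": [10, -10, 0], "rotation": [0, 0, 0]}, {"gripper": 40, "travel": [18, -19, 0], "rotation": [0, 0, 0]}, {"gripper": 40, "travel": [18, -19, 0], "rotation": [0, 0, 0]}, {"gripper": 40, "travel": [18, -19, 0], "rotation": [0, 0, 0]}, {"gripper": 40, "travel": [18, -19, 0], "rotation": [0, 0, 0]}, {"gripper": 40, "travel": [18, -19, 0], "rotation": [0, 0, 0]}, {"gripper": 40, "travel": [20, -12, 0], "rotation": [0, 0, 0]}, {"gripper": 40, "travel": [22, -8, 0], "rotation": [0, 0, 0]}, {"gripper": 40, "travel": [22, -7, 0], "rotation": [0, 0, 0]}, {"gripper": 40, "travel": [10, -3, 0], "rotation": [0, 0, 0]}, {"gripper": 40, "travel": [0, 0, 0], "rotation": [0, 0, 0]}]'

```text
t: 5.07
tcp_pos: [0.3735, -0.1815, 0.0037]
tool_rot: [0.78, 0.626, 0.0, 0.002]
force: [5.1, 6.4, 12.9]
finger_gap: 0.631
```

Run:
```python
from h import *
plan([(362,-150,2,-10)],step=30)
cv2.imwrite("pics/t1.png",manip.snapshot("top")[:,:,::-1])
cv2.imwrite("pics/w2.png",manip.snapshot("wrist")[:,:,::-1])
c=manip.calibration("top");print(w2p(c,[[.452,-.062,.11]]))
a=cv2.resize(cv2.imread("pics/t1.png")[180:330,330:530],(800,600));
b=cv2.imread("pics/w2.png");cv2.imwrite("pics/m1.png",np.vstack([cv2.resize(a,(400,300)),cv2.resize(b,(400,300))]))
```

```text
t 5.07 tcp [ 373.5 -181.5    3.7] yaw of tool y -12.45 tilt z [ 0.0032 -0.0025 -1.    ] F [ 5.1  6.4 12.9] gap 53.9 q [-0.72  0.74  2.11  0.    0.29 -0.51]
1 [14.1, -9.0, 0.8] [0.1, 0.1, -1.2]
2 [14.3, -8.8, 0.8] [0.1, 0.0, -1.3]
-> at [ 362. -150.    2.]
[[387.10012033 247.15905529]]
```

View pics/m1.png

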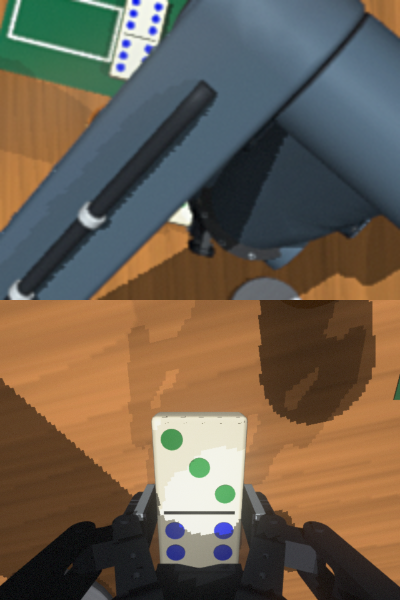

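Tile is held, with the green pips leading and nothing touched. The arm hides the glass from the top camera. At this low height the joints still have reach to spare (q3 2.11 of 2.44), so I'll try a smaller radius.

send_rows --motion '[{"gripper": 40, "travel": [5, -10, 0], "rotation": [0, 0, 0]}, {"gripper": 40, "travel": [5, -10, 0], "rotation": [0, 0, 0]}, {"gripper": 40, "travel": [5, -6, 0], "rotation": [0, 0, 0]}, {"gripper": 40, "travel": [0, 0, 0], "rotation": [0, 0, 0]}]'

```text
t: 5.5
tcp_pos: [0.3545, -0.1656, 0.0038]
tool_rot: [0.78, 0.626, 0.001, 0.007]
force: [6.0, -2.9, 15.2]
finger_gap: 0.625
```

Run:
```python
from h import *
c=manip.calibration("wrist");print(w2p(c,[[.452,-.062,.11],[.418,-.062,.11],[.452,-.062,0]]))
plan([(352,-130,2,-10),(355,-60,2,-10),(358,50,2,-12)],step=25)
im=manip.snapshot("wrist");cv2.imwrite("pics/w3.png",im[:,:,::-1])
cv2.imwrite("pics/m2.png",cv2.resize(cv2.imread("pics/w3.png"),(400,300)))
```

```text
[[1611.91785652 -680.07703038]
 [ 973.83982081 -491.60073985]
 [ 532.96908777  -16.24869171]]
t 5.5 tcp [ 354.5 -165.6    3.8] yaw of tool y -12.52 tilt z [ 0.0108 -0.0096 -0.9999] F [ 6.  -2.9 15.2] gap 53.4 q [-0.72  0.74  2.18 -0.    0.2  -0.51]
1 [17.1, -5.1, 0.7] [0.4, 0.2, -1.3]
2 [17.2, -4.7, 0.8] [0.3, 0.2, -1.2]
-> at [ 352. -130.    2.]
3 [23.2, -3.1, 0.0] [0.0, 0.0, 0.0]
4 [23.1, -3.1, 0.0] [0.0, 0.0, 0.0]
5 [23.2, -3.0, 0.0] [0.0, 0.0, 0.0]
-> at [355. -60.   2.]
6 [21.8, -3.2, -0.0] [0.0, 0.0, 0.4]
7 [21.7, -3.4, -0.0] [0.0, 0.0, 0.4]
8 [21.7, -3.6, -0.0] [0.0, 0.0, 0.4]
9 [21.7, -3.7, -0.0] [0.0, 0.0, 0.4]
10 [21.7, -3.8, -0.0] [0.0, 0.0, 0.4]
-> at [358.  50.   2.]
```

View pics/m2.png

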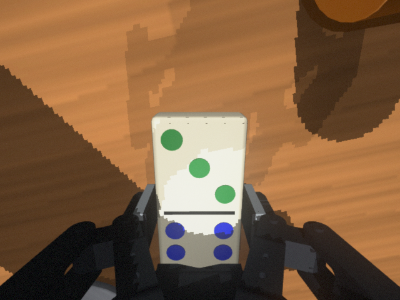

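The glass base shows at the top right, where predicted or slightly farther off. I'll pass it on a radius of about 370 mm, unpressing slightly.

send_rows --motion '[{"gripper": 40, "travel": [16, -4.5, -0.5], "rotation": [0, 0, 0]}, {"gripper": 40, "travel": [16, -4.5, 0], "rotation": [0, 0, 0]}, {"gripper": 40, "travel": [16, -4.5, 0], "rotation": [0, 0, 0]}, {"gripper": 40, "travel": [0, 0, 0], "rotation": [0, 0, 0]}]'

```text
t: 5.88
tcp_pos: [0.3475, -0.1106, 0.0036]
tool_rot: [0.779, 0.627, 0.0, 0.0]
force: [3.1, 5.5, 11.6]
finger_gap: 0.626
```

Run:
```python
from h import *
plan([(363,-62,2.5,-12.4),(368,-10,2.5,-12.4),(370,50,2.5,-12.4)],step=18)
```

```text
t 5.88 tcp [ 347.5 -110.6    3.6] yaw of tool y -12.42 tilt z [ 7.e-04 -5.e-04 -1.e+00] F [ 3.1  5.5 11.6] gap 53.4 q [-0.62  0.75  2.24  0.    0.15 -0.4 ]
1 [16.9, 1.6, 0.4] [0.0, 0.0, 0.0]
2 [17.0, 1.6, 0.3] [0.0, 0.0, 0.0]
3 [16.9, 1.5, 0.4] [0.0, 0.0, 0.0]
-> at [363.  -62.    2.5]
4 [17.3, -2.1, -0.0] [0.0, 0.0, 0.0]
5 [17.3, -2.1, -0.0] [0.0, 0.0, 0.0]
6 [17.3, -2.1, -0.0] [0.0, 0.0, 0.0]
-> at [368.  -10.    2.5]
7 [14.8, -2.7, -0.0] [0.0, 0.0, 0.0]
8 [14.7, -2.7, -0.0] [0.0, 0.0, 0.0]
9 [14.8, -2.8, -0.0] [0.0, 0.0, 0.0]
10 [14.7, -2.7, -0.1] [0.0, 0.0, 0.0]
-> at [370.   50.    2.5]
```

send_rows --motion '[{"gripper": 40, "travel": [16.5, -0.4, 0], "rotation": [0, 0, 0]}, {"gripper": 40, "travel": [16.5, -0.4, 0], "rotation": [0, 0, 0]}, {"gripper": 40, "travel": [16.5, -0.4, 0], "rotation": [0, 0, 0]}, {"gripper": 40, "travel": [17.3, -2.1, 0], "rotation": [0, 0, 0]}, {"gripper": 40, "travel": [17.3, -2.1, 0], "rotation": [0, 0, 0]}, {"gripper": 40, "travel": [17.3, -2.1, 0], "rotation": [0, 0, 0]}, {"gripper": 40, "travel": [16, -3, 0], "rotation": [0, 0, 0]}, {"gripper": 40, "travel": [16, -3, 0], "rotation": [0, 0, 0]}, {"gripper": 40, "travel": [16, -3, 0], "rotation": [0, 0, 0]}, {"gripper": 40, "travel": [16, -3, 0], "rotation": [0, 0, 0]}, {"gripper": 40, "travel": [0, 0, 0], "rotation": [0, 0, 0]}]'

```text
t: 6.8
tcp_pos: [0.3654, 0.055, 0.0035]
tool_rot: [0.779, 0.627, 0.001, 0.001]
force: [1.6, 6.4, 10.7]
finger_gap: 0.621
```

Run:
```python
from h import *
tool()
cv2.imwrite("pics/t2.png",manip.snapshot("top")[:,:,::-1]);cv2.imwrite("pics/s2.png",manip.snapshot("side")[:,:,::-1])
a=cv2.imread("pics/t2.png")[140:340,240:440];b=cv2.imread("pics/s2.png")[170:370,270:470]
cv2.imwrite("pics/m3.png",np.hstack([cv2.resize(a,(400,400)),cv2.resize(b,(400,400))]))
```

```text
t 6.8 tcp [365.4  55.    3.5] yaw of tool y -12.4 tilt z [ 3.e-03 -4.e-04 -1.e+00] F [ 1.6  6.4 10.7] gap 53.1 q [-0.16  0.75  2.23  0.    0.16  0.06]
```

View pics/m3.png

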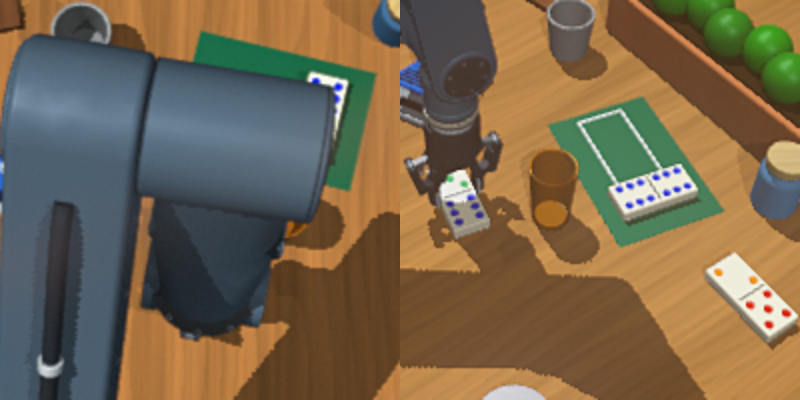

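The tile is past the glass, which is upright and unmoved in the side view. Now up to the outline, staying about 70 mm short on the free side.

send_rows --motion '[{"gripper": 40, "travel": [10, 16, 0], "rotation": [0, 0, 0]}, {"gripper": 40, "travel": [10, 17, 0], "rotation": [0, 0, 0]}, {"gripper": 40, "travel": [10, 17, 0], "rotation": [0, 0, 0]}, {"gripper": 40, "travel": [4, 25, 0], "rotation": [0, 0, 0]}, {"gripper": 40, "travel": [4, 27, 0], "rotation": [0, 0, 0]}, {"gripper": 40, "travel": [4, 27, 0], "rotation": [0, 0, 0]}, {"gripper": 40, "travel": [4, 27, 0], "rotation": [0, 0, 0]}, {"gripper": 40, "travel": [4, 27, 0], "rotation": [0, 0, 0]}, {"gripper": 40, "travel": [4, 27, 0], "rotation": [0, 0, 0]}, {"gripper": 40, "travel": [4, 27, 0], "rotation": [0, 0, 0]}, {"gripper": 40, "travel": [3, 15, 0], "rotation": [0, 0, 0]}, {"gripper": 40, "travel": [0, 0, 0], "rotation": [0, 0, 0]}]'

```text
t: 7.9
tcp_pos: [0.629, 0.0575, 0.0037]
tool_rot: [0.78, 0.625, 0.003, 0.003]
force: [3.4, -0.1, 6.8]
finger_gap: 0.623
```

Run:
```python
from h import *
plan([(638,56,2.5,-12.9),(623.5,-7,2.5,-12.9)],step=20)
cv2.imwrite("pics/t3.png",manip.snapshot("top")[:,:,::-1]);cv2.imwrite("pics/s3.png",manip.snapshot("side")[:,:,::-1])
a=cv2.imread("pics/t3.png")[130:280,290:440];b=cv2.imread("pics/s3.png")[190:340,290:440]
cv2.imwrite("pics/m4.png",np.hstack([cv2.resize(a,(400,400)),cv2.resize(b,(400,400))]))
```

```text
t 7.9 tcp [629.   57.5   3.7] yaw of tool y -12.57 tilt z [ 8.4e-03 -7.0e-04 -1.0e+00] F [ 3.4 -0.1  6.8] gap 53.2 q [-0.09  0.84  1.56 -0.    0.73  0.13]
1 [0.5, 9.1, 1.3] [0.5, -0.1, 0.3]
-> at [638.   56.    2.5]
2 [-16.2, -0.0, 0.0] [0.0, 0.0, 0.0]
3 [-16.1, -0.0, 0.0] [0.0, 0.0, 0.0]
4 [-16.2, -0.0, 0.0] [0.0, 0.0, 0.0]
5 [-16.1, -0.1, 0.0] [0.0, 0.0, 0.0]
-> at [623.5  -7.    2.5]
```

View pics/m4.png

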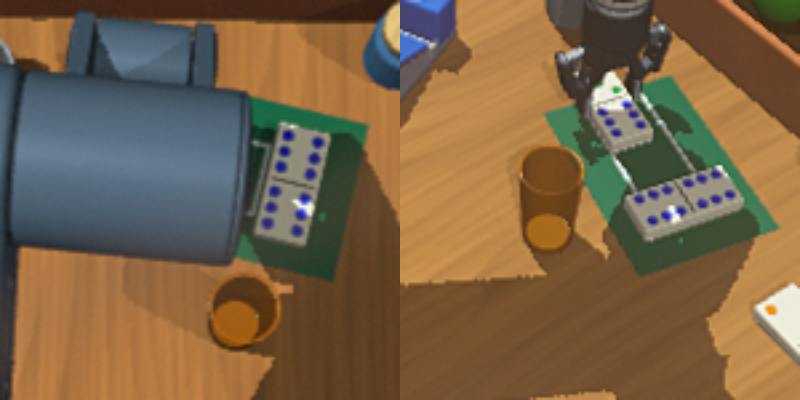

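The tile sits at the open end of the outline, six end leading towards the double six, and everything else is unmoved. Slide in.

send_rows --motion '[{"gripper": 40, "travel": [0, 9, 0], "rotation": [0, 0, 0.3]}, {"gripper": 40, "travel": [-12, 0, 0], "rotation": [0, 0, 0]}, {"gripper": 40, "travel": [-16, 0, 0], "rotation": [0, 0, 0]}, {"gripper": 40, "travel": [-16, 0, 0], "rotation": [0, 0, 0]}, {"gripper": 40, "travel": [-13, 0, 0], "rotation": [0, 0, 0]}, {"gripper": 40, "travel": [-7, 0, 0], "rotation": [0, 0, 0]}, {"gripper": 40, "travel": [0, 0, 0], "rotation": [0, 0, 0]}, {"gripper": 40, "travel": [0, 0, 0], "rotation": [0, 0, 0]}]'

```text
t: 8.67
tcp_pos: [0.6157, -0.0064, 0.0034]
tool_rot: [0.782, 0.624, -0.001, -0.001]
force: [-0.4, -3.4, 6.3]
finger_gap: 0.625
```

Run:
```python
from h import *
tool()
c=manip.calibration("side");im=manip.snapshot("side");cv2.imwrite("pics/s4.png",im[:,:,::-1])
b=im[200:290,345:435,::-1];k=6.5;b=cv2.resize(b,None,fx=k,fy=k)
a=np.radians(77.1);u=np.array([np.cos(a),np.sin(a)]);v=np.array([-u[1],u[0]])
for L,W,z,col in((136,70,0,(0,255,255)),(120,54,20,(0,0,255))):
    p=[np.r_[np.array([623.5,-7])+s*u*L/2+t*v*W/2,z]/1000 for s,t in((1,1),(1,-1),(-1,-1),(-1,1))]
    cv2.polylines(b,[((w2p(c,p)-[345,200]+.5)*k).astype(np.int32)],True,col,1)
cv2.imwrite("pics/m5.png",b)
```

```text
t 8.67 tcp [615.7  -6.4   3.4] yaw of tool y -12.85 tilt z [-3.5e-03 -2.0e-04 -1.0e+00] F [-0.4 -3.4  6.3] gap 53.4 q [-0.19  0.83  1.59 -0.    0.72  0.03]
```

View pics/m5.png

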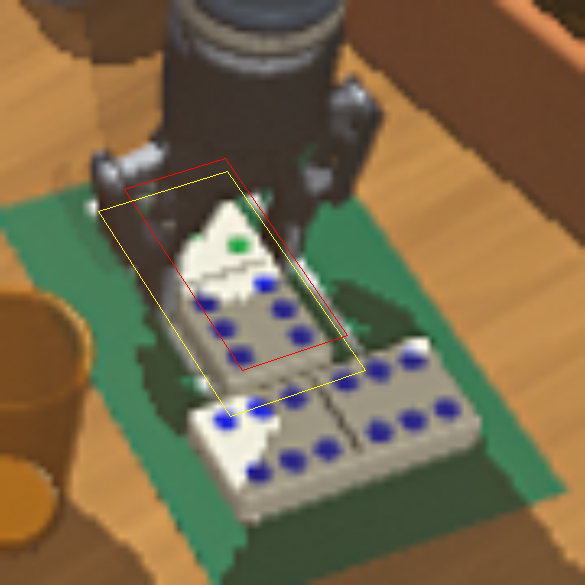

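The tile is inside lengthways but about 8 mm too near the -x side, so I'll shift it along tool y.

send_rows --motion '[{"gripper": 40, "travel": [1, 4, 0], "rotation": [0, 0, 0]}, {"gripper": 40, "travel": [1, 4.5, 0], "rotation": [0, 0, 0]}, {"gripper": 40, "travel": [0, 0, 0], "rotation": [0, 0, 0]}, {"gripper": 40, "travel": [0, 0, 0], "rotation": [0, 0, 0]}]'

```text
t: 9.05
tcp_pos: [0.6216, -0.0053, 0.0035]
tool_rot: [0.782, 0.624, -0.004, -0.003]
force: [-5.7, -1.4, 11.3]
finger_gap: 0.625
```

Run:
```python
from h import *
tool()
```

```text
t 9.05 tcp [621.6  -5.3   3.5] yaw of tool y -12.81 tilt z [-9.7e-03  8.0e-04 -1.0e+00] F [-5.7 -1.4 11.3] gap 53.4 q [-0.19  0.84  1.57 -0.    0.74  0.04]
```

send_rows --motion '[{"gripper": 40, "travel": [-1, 3.5, -1], "rotation": [0, 0, 0]}, {"gripper": 40, "travel": [0, 0, 0], "rotation": [0, 0, 0]}, {"gripper": 58, "travel": [0, 0, 0], "rotation": [0, 0, 0]}, {"gripper": 65, "travel": [0, 0, 0], "rotation": [0, 0, 0]}, {"gripper": 75, "travel": [0, 0, 0], "rotation": [0, 0, 0]}, {"gripper": 75, "travel": [0, 0, 0], "rotation": [0, 0, 0]}, {"gripper": 75, "travel": [0, 0, 0], "rotation": [0, 0, 0]}]'

```text
t: 9.63
tcp_pos: [0.6299, -0.0073, 0.0036]
tool_rot: [0.782, 0.624, -0.0, -0.0]
force: [-0.4, -0.2, 1.1]
finger_gap: 0.881
```

Run:
```python
from h import *
tool()
```

```text
t 9.63 tcp [629.9  -7.3   3.6] yaw of tool y -12.82 tilt z [-4.e-04  1.e-04 -1.e+00] F [-0.4 -0.2  1.1] gap 75.3 q [-0.19  0.84  1.55 -0.    0.74  0.04]
```

Lift straight up, then look.

send_rows --motion '[{"gripper": 80, "travel": [0, -4, -5], "rotation": [0, 0, 0]}, {"gripper": 80, "travel": [0, 0, -20], "rotation": [0, 0, 0]}, {"gripper": 80, "travel": [0, 0, -40], "rotation": [0, 0, 0]}, {"gripper": 80, "travel": [0, 0, -40], "rotation": [0, 0, 0]}, {"gripper": 80, "travel": [0, 0, -40], "rotation": [0, 0, 0]}, {"gripper": 80, "travel": [10, -10, -30], "rotation": [0, 0, 0]}, {"gripper": 80, "travel": [0, 0, 0], "rotation": [0, 0, 0]}, {"gripper": 80, "travel": [0, 0, 0], "rotation": [0, 0, 0]}]'

```text
t: 10.3
tcp_pos: [0.6193, 0.0059, 0.1817]
tool_rot: [0.781, 0.624, 0.002, 0.002]
force: [0.6, -0.3, -0.6]
finger_gap: 0.934
```

Run:
```python
from h import *
tool()
c=manip.calibration("side");im=manip.snapshot("side");cv2.imwrite("pics/s5.png",im[:,:,::-1])
b=cv2.resize(im[200:300,340:440,::-1],(400,400))
cw=manip.calibration("wrist");w=manip.snapshot("wrist");cv2.imwrite("pics/w5.png",w[:,:,::-1]);np.save("pics/w5.npy",cw["cam_to_world"])
print(w2p(cw,[[.6235,-.007,.0]]))
cv2.imwrite("pics/m6.png",np.hstack([cv2.resize(b,(320,320)),cv2.resize(w[:,:,::-1],(427,320))]))
```

```text
t 10.3 tcp [619.3   5.9 181.7] yaw of tool y -12.77 tilt z [ 4.9e-03 -8.0e-04 -1.0e+00] F [ 0.6 -0.3 -0.6] gap 79.8 q [-0.17  0.58  1.5   0.    1.06  0.05]
[[326.94619255 225.81141865]]
```

View pics/m6.png

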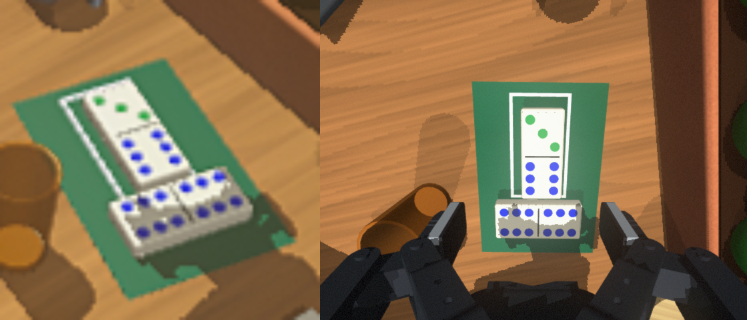

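The six end faces the double six, but the tile seems too far right (+x world) and too near the double six. I'll measure it in the wrist picture.

Run:
```python
from h import *
c=manip.calibration("wrist");c["cam_to_world"]=np.load("pics/w5.npy")
w=cv2.imread("pics/w5.png");s=w[...,::-1].copy()
# full-res columns: pic x = (m6x-320)*1.5
g=w.astype(int);wh=((g.min(2)>130)&(g.max(2)-g.min(2)<60))
for r in(150,180): print(r,np.flatnonzero(np.diff(wh[r,270:400].astype(int)))+271)
for r in(170,200,230,260): print(r,np.flatnonzero(np.diff(wh[r,270:400].astype(int)))+271)
for k in(297,335,355): print("col",k,np.flatnonzero(np.diff(wh[130:400,k].astype(int)))+131)
def W(px,z):return (p2w(c,px,z)[0]*1000).round(1)
cr=cv2.resize(w[125:375,250:410],None,fx=2.4,fy=2.4,interpolation=cv2.INTER_CUBIC);cv2.imwrite("pics/m7.png",cr)
```

```text
150 [283 289 371 377]
180 [284 289 301 308 322 367 370 375]
170 [284 289 301 367 370 376]
200 [284 290 301 327 341 366 369 374]
230 [285 290 301 365 367 373]
260 [285 290 302 363 366 371]
col 297 [139 145 292 297 299 313 325 343 354 357]
col 335 [139 145 162 193 207 235 236 298 299 317 321 345 353 357]
col 355 [140 145 162 215 227 235 236 245 255 264 273 283 290 298 300 316 324 344
 354 357]
```

View pics/m7.png

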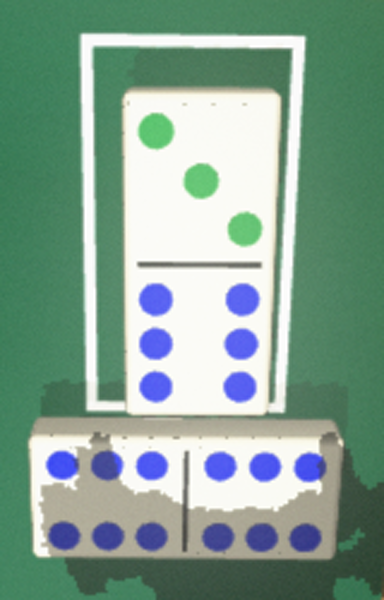

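Run:
```python
from h import *
c=manip.calibration("wrist");c["cam_to_world"]=np.load("pics/w5.npy")
def W(px,z):return p2w(c,px,z)[:,:2]*1000
o=W([(289.5,145),(371.3,145),(365,292),(290.5,292)],0);oc=o.mean(0)
ux=(o[0]+o[1]-o[2]-o[3]);print("sizes",np.linalg.norm(o[0]-o[3]).round(1),np.linalg.norm(o[1]-o[2]).round(1),np.linalg.norm(o[0]-o[1]).round(1),np.linalg.norm(o[2]-o[3]).round(1));ux/=np.linalg.norm(ux)
t=W([(301,162),(367.3,162),(361.5,298),(302.3,298)],.02);tc=t.mean(0);tx=(t[0]+t[1]-t[2]-t[3]);print(np.linalg.norm(t[0]-t[3]),np.linalg.norm(t[0]-t[1]))
tx/=np.linalg.norm(tx);v=np.array([-ux[1],ux[0]])
print("outline",oc,np.degrees(np.arctan2(*ux[::-1])),"tile",tc,np.degrees(np.arctan2(*tx[::-1])))
print("tile rel outline: along +x_place",(tc-oc)@ux,"across (left of it)",(tc-oc)@v)
g=down(-12.8);tgt=tc
plan([(tc[0],tc[1],40,-12.8),(tc[0],tc[1],4.5,-12.8)],step=38)
```

```text
sizes 135.4 135.4 68.6 70.6
119.68313245052708 52.88331551226065
outline [625.85107291  -4.83849197] 76.72741798868996 tile [627.69376673  -9.51816726] 77.00044682343044
tile rel outline: along +x_place -4.131622733476766 across (left of it) -2.867851973328844
t 10.4 tcp [617.7   5.7 178.3] yaw of tool y -12.81 tilt z [-1.6e-03  1.0e-04 -1.0e+00] F [0.6 0.  0.2] gap 80.2 q [-0.17  0.58  1.5  -0.    1.06  0.05]
1 [-3.1, 3.3, 34.6] [0.0, 0.0, 0.0]
2 [-3.2, 3.4, 34.5] [0.0, 0.0, 0.0]
3 [-3.1, 3.3, 34.6] [0.0, 0.0, 0.0]
4 [-3.2, 3.4, 34.5] [-0.1, 0.0, 0.0]
-> at [627.7  -9.6  40. ]
5 [0.0, -0.0, 35.5] [0.0, 0.0, 0.0]
-> at [627.7  -9.6   4.5]
```

The tile lies inside the outline, 4 mm off centre lengthways and 3 mm across (clearance is 8 mm each way). A quick regrip will centre it.

send_rows --motion '[{"gripper": 80, "travel": [-4.2, 3.4, 38], "rotation": [0, 0, 0]}, {"gripper": 80, "travel": [-4.2, 3.4, 38], "rotation": [0, 0, 0]}, {"gripper": 80, "travel": [-4.2, 3.5, 38], "rotation": [0, 0, 0]}, {"gripper": 80, "travel": [0, 0, 25], "rotation": [0, 0, 0]}, {"gripper": 80, "travel": [0, 0, 15], "rotation": [0, 0, 0]}, {"gripper": 80, "travel": [0, 0, 0], "rotation": [0, 0, 0]}, {"gripper": 80, "travel": [0, 0, 0], "rotation": [0, 0, 0]}]'

```text
t: 10.98
tcp_pos: [0.624, -0.009, 0.0222]
tool_rot: [0.782, 0.624, -0.002, -0.002]
force: [0.3, -0.4, -0.2]
finger_gap: 0.935
```

Run:
```python
from h import *
plan([(624.9,-8.9,5,-13.2)],step=40)
```

```text
t 10.98 tcp [624.   -9.   22.2] yaw of tool y -12.84 tilt z [-0.0055  0.001  -1.    ] F [ 0.3 -0.4 -0.2] gap 79.8 q [-0.19  0.81  1.56 -0.    0.77  0.03]
1 [0.3, 1.0, 17.2] [-0.3, 0.0, 0.4]
-> at [624.9  -8.9   5. ]
```

send_rows --motion '[{"gripper": 80, "travel": [0, 0.5, 10], "rotation": [0, 0, 0]}, {"gripper": 80, "travel": [0, 0, 7], "rotation": [0, 0, 0]}, {"gripper": 70, "travel": [0, 0, 0], "rotation": [0, 0, 0]}, {"gripper": 60, "travel": [0, 0, 0], "rotation": [0, 0, 0]}, {"gripper": 50, "travel": [0, 0, 0], "rotation": [0, 0, 0]}, {"gripper": 50, "travel": [0, 0, 0], "rotation": [0, 0, 0]}, {"gripper": 50, "travel": [0, 0, 0], "rotation": [0, 0, 0]}, {"gripper": 50, "travel": [0, 0, 0], "rotation": [0, 0, 0]}, {"gripper": 50, "travel": [0, 0, 0], "rotation": [0, 0, 0]}]' --newtons 20

```text
t: 11.73
tcp_pos: [0.6268, -0.0092, 0.0085]
tool_rot: [0.782, 0.624, 0.0, 0.0]
force: [0.2, 0.3, 3.8]
finger_gap: 0.622
```

send_rows --motion '[{"gripper": 50, "travel": [2, 0, 0], "rotation": [0, 0, 0]}, {"gripper": 50, "travel": [2, 0, 0], "rotation": [0, 0, 0]}, {"gripper": 50, "travel": [0, 0, 0], "rotation": [0, 0, 0]}, {"gripper": 50, "travel": [0, 0, 0], "rotation": [0, 0, 0]}]'

```text
t: 12.07
tcp_pos: [0.6279, -0.0059, 0.0085]
tool_rot: [0.781, 0.624, 0.0, 0.001]
force: [-2.0, -2.9, 5.6]
finger_gap: 0.629
```

Run:
```python
from h import *
plan([(625.9,-4.8,5,-13.2)],step=40)
```

```text
t 12.07 tcp [627.9  -5.9   8.5] yaw of tool y -12.79 tilt z [ 0.0012 -0.0011 -1.    ] F [-2.  -2.9  5.6] gap 53.7 q [-0.19  0.83  1.56 -0.    0.75  0.04]
1 [0.6, -2.1, 3.5] [0.1, 0.0, 0.4]
-> at [625.9  -4.8   5. ]
```

send_rows --motion '[{"gripper": 50, "travel": [1, -2.5, 0], "rotation": [0, 0, 0]}, {"gripper": 50, "travel": [0, 0, 0], "rotation": [0, 0, 0]}, {"gripper": 50, "travel": [0, 0, 0], "rotation": [0, 0, 0]}, {"gripper": 60, "travel": [0, 0, 0], "rotation": [0, 0, 0]}, {"gripper": 70, "travel": [0, 0, 0], "rotation": [0, 0, 0]}, {"gripper": 80, "travel": [0, 0, 0], "rotation": [0, 0, 0]}, {"gripper": 80, "travel": [0, 0, 0], "rotation": [0, 0, 0]}, {"gripper": 80, "travel": [0, 0, -15], "rotation": [0, 0, 0]}, {"gripper": 80, "travel": [0, 0, -40], "rotation": [0, 0, 0]}, {"gripper": 80, "travel": [0, 0, -40], "rotation": [0, 0, 0]}, {"gripper": 80, "travel": [0, 0, -40], "rotation": [0, 0, 0]}, {"gripper": 80, "travel": [0, 0, -40], "rotation": [0, 0, 0]}]'

```text
t: 13.07
tcp_pos: [0.6241, -0.0033, 0.1838]
tool_rot: [0.782, 0.624, -0.001, -0.001]
force: [0.2, -0.3, -0.1]
finger_gap: 0.936
```

send_rows --motion '[{"gripper": 80, "travel": [0, 0, 0], "rotation": [0, 0, 0]}, {"gripper": 80, "travel": [0, 0, 0], "rotation": [0, 0, 0]}, {"gripper": 80, "travel": [0, 0, 0], "rotation": [0, 0, 0]}]'

```text
t: 13.32
tcp_pos: [0.6241, -0.0034, 0.1822]
tool_rot: [0.782, 0.624, -0.001, -0.001]
force: [0.0, 0.8, -0.6]
finger_gap: 0.937
```

Run:
```python
from h import *
tool();c=manip.calibration("wrist");w=manip.snapshot("wrist");cv2.imwrite("pics/w6.png",w[:,:,::-1])
s=cv2.cvtColor(w,cv2.COLOR_RGB2HSV)
g=w.astype(int);wh=((g.min(2)>130)&(g.max(2)-g.min(2)<60))
a=np.radians(76.9);u=np.array([np.cos(a),np.sin(a)]);v=np.array([-u[1],u[0]]);oc=np.array([625.9,-4.8])
# scan world lines in the place frame: at z=0 for the outline, z=20 for the tile
def scan(z,p0,d,rng):
    k=np.arange(*rng,.5);p=np.array([np.r_[oc+p0+d*i,z]/1000 for i in k]);q=np.rint(w2p(c,p)).astype(int)
    return k[1:][np.diff(wh[np.clip(q[:,1],0,479),np.clip(q[:,0],0,639)].astype(int))!=0]
for al in(-35,25,50): print("across at",al,"z0",scan(0,u*al,v,(-50,50)),"z20",scan(.02*1000,u*al,v,(-50,50)))
for ac in(-30,30): print("along at",ac,"z0",scan(0,v*ac,u,(-90,90)))
for ac in(-22,2,22): print("along at",ac,"z20",scan(20,v*ac,u,(-80,90)))
```

```text
t 13.32 tcp [624.1  -3.4 182.2] yaw of tool y -12.81 tilt z [-1.7e-03  4.0e-04 -1.0e+00] F [ 0.   0.8 -0.6] gap 80.0 q [-0.18  0.58  1.48  0.    1.08  0.04]
across at -35 z0 [-38.5 -33.5 -29.  -22.5 -10.5   9.5  22.5  28.   35.5  41. ] z20 [-36.  -31.  -26.5 -18.5 -12.5  11.   19.5  26.5  33.5  39. ]
across at 25 z0 [-38.5 -34.  -28.   -6.    6.   29.   36.   40. ] z20 [-36.  -31.  -26.5  -4.    3.5  26.5  34.   38. ]
across at 50 z0 [-39.  -34.  -28.   13.   20.   28.5  35.   40.5] z20 [-36.  -32.  -26.   10.5  20.5  27.   33.   38. ]
along at -30 z0 [-89.5 -74.5 -72.5 -67.5  68.   73. ]
along at 30 z0 [-89.  -74.  -72.  -66.5  68.5  73.5]
along at -22 z20 [-65.  -63.  -32.  -28.   61.   68.5  73. ]
along at 2 z20 [-65.5 -62.5  -0.5   0.   25.   35.5  61.   69.5  73. ]
along at 22 z20 [-65.5 -62.5  61.   69.   73.5]
```

The tile is now centred to about 1 mm in both directions. Next the blue clock: shut the gripper and hover near it.

send_rows --motion '[{"gripper": 40, "travel": [18, -30, -4], "rotation": [0, 0, 0]}, {"gripper": 0, "travel": [18, -30, -4], "rotation": [0, 0, 0]}, {"gripper": 0, "travel": [18, -30, -4], "rotation": [0, 0, 0]}, {"gripper": 0, "travel": [18, -30, -4], "rotation": [0, 0, 0]}, {"gripper": 0, "travel": [18, -30, -4], "rotation": [0, 0, 0]}, {"gripper": 0, "travel": [18, -30, 0], "rotation": [0, 0, 0]}, {"gripper": 0, "travel": [18, -30, 0], "rotation": [0, 0, 0]}, {"gripper": 0, "travel": [17, -31, 0], "rotation": [0, 0, 0]}, {"gripper": 0, "travel": [0, 0, 0], "rotation": [0, 0, 0]}, {"gripper": 0, "travel": [0, 0, 0], "rotation": [0, 0, 0]}, {"gripper": 0, "travel": [0, 0, 0], "rotation": [0, 0, 0]}]'

```text
t: 14.28
tcp_pos: [0.4216, 0.1891, 0.2018]
tool_rot: [0.781, 0.624, -0.001, -0.0]
force: [0.4, -0.8, -0.3]
finger_gap: 0.004
```

Run:
```python
from h import *
tool();c=manip.calibration("wrist");w=manip.snapshot("wrist")[:,:,::-1].copy()
np.save("pics/w7.npy",c["cam_to_world"])
for a in(23.,26.):
  u=np.array([np.cos(np.radians(a)),np.sin(np.radians(a))]);v=np.array([-u[1],u[0]])
  o=np.array([536,297])-85*u  # clock origin from head's far edge
  def P(x,y,z):return np.r_[o+u*x+v*y,z]/1000
  for pts in([P(40,-45,72),P(85,-45,72),P(85,45,72),P(40,45,72)],[P(-85,-45,12),P(-85,45,12),P(40,45,12),P(40,-45,12)],[P(-46,-5,56),P(-46,5,56)]):
    cv2.polylines(w,[np.rint(w2p(c,pts)).astype(np.int32)],True,(0,255,255) if a==23 else (255,0,255),1)
  print(a,o,P(-46,0,56))
cv2.imwrite("pics/w7.png",w)
```

```text
t 14.28 tcp [421.6 189.1 201.8] yaw of tool y -12.78 tilt z [-1.7e-03 -6.0e-04 -1.0e+00] F [ 0.4 -0.8 -0.3] gap 0.3 q [ 0.18  0.36  1.86 -0.    0.93  0.4 ]
23.0 [457.75708746 263.78785408] [0.41541386 0.24581422 0.056     ]
26.0 [459.60250606 259.73845252] [0.41825798 0.23957338 0.056     ]
```

The picture limit is reached, so I'll fit the clock's pose numerically to the blue masks in the wrist and first top pictures.

```bash
cat > fit.py <<'E'
from h import *
from scipy.optimize import minimize
def blue(im):
    s=cv2.cvtColor(im,cv2.COLOR_BGR2HSV);m=cv2.inRange(s,(100,120,50),(124,255,255));m=close(m,11)
    n,l,st,_=cv2.connectedComponentsWithStats(m);i=1+np.argmax(st[1:,4]);print("blue bbox",st[i]);return (l==i)
w=manip.snapshot("wrist")[:,:,::-1];t=cv2.imread("pics/top0.png").copy()
b=np.zeros_like(t);b[195:290,222:300]=t[195:290,222:300]
views=[(manip.calibration("wrist"),blue(w)),(manip.calibration("top"),blue(b))]
def model(c,x,y,a):
    u=np.array([np.cos(a),np.sin(a)]);v=np.array([-u[1],u[0]]);P=lambda X,Y,Z:np.r_[np.array([x,y])+u*X+v*Y,Z]/1000
    m=np.zeros((480,640),np.uint8)
    head=[P(X,Y,Z) for X in(40,85) for Y in(-45,45) for Z in(12,72)]
    th=np.arctan2(56-24-4,80);pc=lambda d,h:(30-d*np.cos(th)+h*np.sin(th)*0,24+d*np.sin(th)+h)
    ped=[P(pc(d,h)[0],Y,pc(d,h)[1]) for d in(10,105) for h in(-4,4) for Y in(-37,37)]
    for q in(head,ped):
        cv2.fillConvexPoly(m,cv2.convexHull(np.rint(w2p(c,q)*16).astype(np.int32)),1,shift=4)
    return m>0
def cost(p,vs=views):
    return sum(1-(model(c,p[0],p[1],p[2]/57.3)&k).sum()/(model(c,p[0],p[1],p[2]/57.3)|k).sum() for c,k in vs)
for n,vs in(("both",views),("wrist",views[:1]),("top",views[1:])):
    r=min((minimize(cost,[459,262,a],args=(vs,),method="Nelder-Mead",options=dict(initial_simplex=[[459,262,a],[469,262,a],[459,272,a],[459,262,a+6]])) for a in(20,26)),key=lambda r:r.fun)
    x,y,a=r.x;print(n,r.x.round(1),"cost",round(r.fun,3),"pad",(np.array([x,y])-46*np.array([np.cos(a/57.3),np.sin(a/57.3)])).round(1))
E
python3 fit.py
```

```text
blue bbox [  244     0   239   204 20762]
blue bbox [ 229  210   52   65 1658]
both [460.8 268.   26.2] cost 0.461 pad [419.5 247.7]
wrist [463.2 270.4  26.5] cost 0.239 pad [422.  249.8]
top [459.6 264.8  26.4] cost 0.212 pad [418.4 244.3]
```

Pad at about (420,247), with the views agreeing to a few mm. Move over it and descend to just above it.

send_rows --motion '[{"gripper": 0, "travel": [19, -5, 20], "rotation": [0, 0, 0]}, {"gripper": 0, "travel": [19, -5, 30], "rotation": [0, 0, 0]}, {"gripper": 0, "travel": [18, -4.5, 35], "rotation": [0, 0, 0]}, {"gripper": 0, "travel": [0, 0, 30], "rotation": [0, 0, 0]}, {"gripper": 0, "travel": [0, 0, 21], "rotation": [0, 0, 0]}, {"gripper": 0, "travel": [0, 0, 0], "rotation": [0, 0, 0]}, {"gripper": 0, "travel": [0, 0, 0], "rotation": [0, 0, 0]}]'

```text
t: 14.97
tcp_pos: [0.4203, 0.2461, 0.0657]
tool_rot: [0.782, 0.623, -0.001, -0.001]
force: [0.4, 0.1, 0.6]
finger_gap: -0.001
```

send_rows --motion '[{"gripper": 0, "travel": [0, 0, 6], "rotation": [0, 0, 0]}, {"gripper": 0, "travel": [0, 0, 6], "rotation": [0, 0, 0]}, {"gripper": 0, "travel": [0, 0, 0], "rotation": [0, 0, 0]}]'

```text
t: 15.22
tcp_pos: [0.4212, 0.2468, 0.0555]
tool_rot: [0.782, 0.624, 0.001, 0.001]
force: [1.0, -1.3, 5.0]
finger_gap: 0.003
```

Contact at z≈56, as expected. Press on.

send_rows --motion '[{"gripper": 0, "travel": [0, 0, 6], "rotation": [0, 0, 0]}, {"gripper": 0, "travel": [0, 0, 6], "rotation": [0, 0, 0]}, {"gripper": 0, "travel": [0, 0, 6], "rotation": [0, 0, 0]}, {"gripper": 0, "travel": [0, 0, 4], "rotation": [0, 0, 0]}, {"gripper": 0, "travel": [0, 0, 0], "rotation": [0, 0, 0]}, {"gripper": 0, "travel": [0, 0, 0], "rotation": [0, 0, 0]}]'

```text
t: 15.72
tcp_pos: [0.4179, 0.2457, 0.034]
tool_rot: [0.781, 0.624, -0.002, -0.0]
force: [-4.0, -4.6, 11.8]
finger_gap: -0.001
```

send_rows --motion '[{"gripper": 0, "travel": [0, 0, 2], "rotation": [0, 0, 0]}, {"gripper": 0, "travel": [0, 0, 1.5], "rotation": [0, 0, 0]}, {"gripper": 0, "travel": [0, 0, 0], "rotation": [0, 0, 0]}, {"gripper": 0, "travel": [0, 0, 0], "rotation": [0, 0, 0]}]'

```text
t: 16.05
tcp_pos: [0.4178, 0.2456, 0.0324]
tool_rot: [0.781, 0.624, -0.002, -0.0]
force: [-6.0, -6.2, 26.1]
finger_gap: 0.002
```

Force jumped to 26 N with almost no further travel, so the pedal is at its stop. Hold briefly and retract.

send_rows --motion '[{"gripper": 0, "travel": [0, 0, 0], "rotation": [0, 0, 0]}, {"gripper": 0, "travel": [0, 0, 0], "rotation": [0, 0, 0]}, {"gripper": 0, "travel": [0, 0, -8], "rotation": [0, 0, 0]}, {"gripper": 0, "travel": [0, 0, -10], "rotation": [0, 0, 0]}, {"gripper": 0, "travel": [0, 0, -15], "rotation": [0, 0, 0]}, {"gripper": 0, "travel": [0, 0, -35], "rotation": [0, 0, 0]}, {"gripper": 0, "travel": [0, 0, -40], "rotation": [0, 0, 0]}, {"gripper": 0, "travel": [0, 0, -40], "rotation": [0, 0, 0]}, {"gripper": 0, "travel": [-18, 5, -20], "rotation": [0, 0, 0]}, {"gripper": 0, "travel": [-18, 5, 0], "rotation": [0, 0, 0]}, {"gripper": 0, "travel": [-19, 4, 0], "rotation": [0, 0, 0]}, {"gripper": 0, "travel": [0, 0, 0], "rotation": [0, 0, 0]}]'

```text
t: 17.05
tcp_pos: [0.4215, 0.1882, 0.1988]
tool_rot: [0.782, 0.623, 0.001, 0.001]
force: [-0.1, -0.0, -1.2]
finger_gap: -0.001
```

```bash
python3 - <<'E'
from h import *
tool();a=cv2.imread("pics/side0.png").astype(int);b=manip.snapshot("side")[:,:,::-1];cv2.imwrite("pics/s9.png",b)
# compare positions of coloured things in the side view, before/after, by mask centroid
A=a.astype(np.uint8)
for n,box,lo,hi in(("amber",(330,240,370,295),(8,150,40),(20,255,160)),("dsix pips",(370,248,425,282),(115,150,60),(125,255,255)),("spare red",(425,300,470,342),(0,150,100),(5,255,255)),("jar",(440,245,480,282),(95,60,40),(115,255,255)),("blue clock",(260,178,315,236),(100,120,50),(124,255,255)),("orange clock",(260,145,310,192),(8,180,150),(20,255,255))):
    x0,y0,x1,y1=box;r=[]
    for im in(A,b):
        m=cv2.inRange(cv2.cvtColor(np.ascontiguousarray(im[y0:y1,x0:x1]),cv2.COLOR_BGR2HSV),lo,hi);M=cv2.moments(m,True);r.append((round(M["m10"]/max(M["m00"],1)+x0,1),round(M["m01"]/max(M["m00"],1)+y0,1),int(M["m00"])))
    print(n,r)
for n,(x0,y0,x1,y1) in dict(coaster=(300,355,355,410),cup=(338,165,372,205),tile=(355,215,400,260)).items():
    print(n,"mean abs diff",np.abs(A[y0:y1,x0:x1].astype(int)-b[y0:y1,x0:x1]).mean().round(2))
E
python3 fit.py
```

```text
t 17.05 tcp [421.5 188.2 198.8] yaw of tool y -12.94 tilt z [ 2.4e-03 -5.0e-04 -1.0e+00] F [-0.1 -0.  -1.2] gap -0.1 q [ 0.18  0.36  1.87 -0.    0.91  0.4 ]
amber [(349.5, 270.2, 1048), (343.2, 268.7, 972)]
dsix pips [(396.5, 263.8, 64), (395.0, 261.8, 72)]
spare red [(453.6, 324.2, 48), (453.6, 324.2, 48)]
jar [(459.3, 266.5, 372), (459.7, 266.3, 350)]
blue clock [(287.3, 199.8, 479), (287.5, 202.0, 439)]
orange clock [(286.8, 163.3, 353), (290.2, 162.4, 38)]
coaster mean abs diff 49.1
cup mean abs diff 7.32
tile mean abs diff 39.08
blue bbox [  243     0   242   206 20993]
blue bbox [ 229  210   52   65 1658]
both [460.2 268.1  25.2] cost 0.472 pad [418.6 248.5]
wrist [462.5 271.   26.6] cost 0.237 pad [421.3 250.4]
top [459.6 264.8  26.4] cost 0.212 pad [418.4 244.3]
```

The pedal is back up: the wrist fit is the same as before pressing. The amber centroid difference may come from the arm's shadow, so I'll move the arm away and match templates under the original light.

send_rows --motion '[{"gripper": 0, "travel": [28, -16, -5], "rotation": [0, 0, 0]}, {"gripper": 0, "travel": [31, -21, -5], "rotation": [0, 0, 0]}, {"gripper": 0, "travel": [31, -21, -5], "rotation": [0, 0, 0]}, {"gripper": 0, "travel": [31, -21, -5], "rotation": [0, 0, 0]}, {"gripper": 0, "travel": [31, -21, 0], "rotation": [0, 0, 0]}, {"gripper": 0, "travel": [31, -21, 0], "rotation": [0, 0, 0]}, {"gripper": 0, "travel": [31, -21, 0], "rotation": [0, 0, 0]}, {"gripper": 0, "travel": [31, -21, 0], "rotation": [0, 0, 0]}, {"gripper": 0, "travel": [28, -21, 0], "rotation": [0, 0, 0]}, {"gripper": 0, "travel": [25, -18, 0], "rotation": [0, 0, 0]}, {"gripper": 0, "travel": [0, 0, 0], "rotation": [0, 0, 0]}, {"gripper": 0, "travel": [0, 0, 0], "rotation": [0, 0, 0]}]'

```text
t: 18.15
tcp_pos: [0.2889, 0.5274, 0.2167]
tool_rot: [0.78, 0.625, -0.0, 0.0]
force: [-0.3, -0.2, 0.1]
finger_gap: 0.001
```

Run:
```python
from h import *
tool()
B={"top":dict(glass=(370,230,403,267),dsix=(388,172,414,222),spare=(450,190,502,220),jar=(425,128,460,164),cup=(264,140,297,175),coaster=(440,316,486,360),blue=(228,206,290,284),orange=(168,172,232,246)),
 "side":dict(glass=(334,244,366,292),dsix=(372,250,422,284),spare=(420,294,470,342),jar=(444,238,478,282),cup=(340,166,372,204),coaster=(303,360,352,406),blue=(258,178,314,236),orange=(260,144,310,194))}
for n in B:
    a=cv2.imread(f"pics/{n}0.png");b=manip.snapshot(n)[:,:,::-1].copy();cv2.imwrite(f"pics/{n}F.png",b)
    for k,(x0,y0,x1,y1) in B[n].items():
        r=cv2.matchTemplate(b[y0-12:y1+12,x0-12:x1+12],a[y0:y1,x0:x1],cv2.TM_CCOEFF_NORMED);_,v,_,l=cv2.minMaxLoc(r)
        print(n,k,"shift px",(l[0]-12,l[1]-12),"score",round(v,3))
c=manip.calibration("top");im=b if False else cv2.imread("pics/topF.png")[:,:,::-1].copy()
m=white(im,(340,174,386,212));s=cv2.morphologyEx(close(m,5),cv2.MORPH_OPEN,np.ones((9,9),np.uint8));print("tile",rect(c,s,.02))
```

```text
t 18.15 tcp [288.9 527.4 216.7] yaw of tool y -12.58 tilt z [-2.e-04 -2.e-04 -1.e+00] F [-0.3 -0.2  0.1] gap 0.1 q [0.88 0.51 1.51 0.   1.12 1.1 ]
top glass shift px (-5, 0) score 0.916
top dsix shift px (0, 0) score 0.998
top spare shift px (0, 0) score 1.0
top jar shift px (0, 0) score 1.0
top cup shift px (0, 0) score 0.999
top coaster shift px (0, 0) score 1.0
top blue shift px (0, 0) score 1.0
top orange shift px (0, 0) score 0.999
side glass shift px (-3, -3) score 0.947
side dsix shift px (0, 0) score 0.904
side spare shift px (0, 0) score 0.996
side jar shift px (0, 0) score 1.0
side cup shift px (0, 0) score 0.999
side coaster shift px (0, 0) score 1.0
side blue shift px (0, 0) score 0.996
side orange shift px (0, 0) score 1.0
tile [625.2  -9.1 116.3  80.7 -89.4]
```

Everything else is in place, but the glass has shifted about 5 px (about 12 mm). The arm must have brushed it. I'll find out when and how far, so I can put it back.

Run:
```python
from h import *
from scipy.optimize import least_squares
U=4
def shift(n,f,box):
    x0,y0,x1,y1=box;a=cv2.imread(f"pics/{n}0.png");b=cv2.imread(f"pics/{f}.png")
    up=lambda i:cv2.resize(i,None,fx=U,fy=U,interpolation=cv2.INTER_CUBIC)
    r=cv2.matchTemplate(up(b[y0-12:y1+12,x0-12:x1+12]),up(a[y0:y1,x0:x1]),cv2.TM_CCOEFF_NORMED);_,v,_,l=cv2.minMaxLoc(r)
    return np.array([l[0]/U-12,l[1]/U-12]),round(v,3)
T=(374,234,399,262);S=(337,249,362,289)
for f in("s2","s3","s4","s5","s9","sideF"):print(f,*shift("side",f,S))
for f in("t3","topF"):print(f,*shift("top",f,T))
dt=shift("top","topF",T)[0];ds=shift("side","sideF",S)[0]
p0=np.array([.452,-.062,.06]);ct,cs=manip.calibration("top"),manip.calibration("side")
f=lambda d:np.r_[(w2p(ct,p0+[d[0],d[1],0])-w2p(ct,p0))[0]-dt,(w2p(cs,p0+[d[0],d[1],0])-w2p(cs,p0))[0]-ds]
r=least_squares(f,[0,0]);print("shift mm",r.x*1000,"res px",r.fun.round(2))
# absolute fit of the rim (dark amber disc) in first and last pictures
for n,box in(("top",(362,222,412,276)),):
    for g in(n+"0",n+"F"):
        im=cv2.imread(f"pics/{g}.png");x0,y0,x1,y1=box;h=cv2.cvtColor(im[y0:y1,x0:x1],cv2.COLOR_BGR2HSV)
        m=((h[...,1]>200)).astype(np.uint8)*255;k=max(cv2.findContours(m,0,1)[0],key=cv2.contourArea);print(g,np.add(cv2.boundingRect(k),(x0,y0,0,0)))
```

```text
s2 [-3.  -2.5] 0.967
s3 [-3.  -2.5] 0.963
s4 [-3.  -2.5] 0.966
s5 [-3.  -2.5] 0.966
s9 [-3.25 -2.5 ] 0.823
sideF [-3.  -2.5] 0.968
t3 [-4.75  0.5 ] 0.943
topF [-4.75  0.25] 0.961
shift mm [-1.0542016  12.01313735] res px [ 0.08  0.08  0.02 -0.15]
top0 [373 242  28  19]
topF [369 243  26  18]
```

The glass was brushed during the pass, between t≈5 and 7 s: 12 mm towards +y, still upright. The finger knuckles are wider than the body I allowed for. I'll take it by the rim with the jaws along y, slide it back 12 mm and let go.

Run:
```python
from h import *
plan([(450,-50,217,-90)],step=38)
```

```text
t 18.25 tcp [290.  525.2 216.8] yaw of tool y -12.77 tilt z [-7.0e-04 -1.4e-03 -1.0e+00] F [ 0.5  0.5 -0.3] gap -0.2 q [ 0.88  0.51  1.51 -0.    1.12  1.1 ]
1 [-32.9, 17.7, 0.0] [0.0, 0.0, 4.8]
2 [-31.3, 20.4, 0.0] [0.0, 0.0, 4.8]
3 [-29.4, 22.9, 0.0] [0.0, 0.0, 4.8]
4 [-27.4, 25.3, 0.0] [0.0, 0.0, 4.8]
5 [-25.2, 27.5, 0.0] [0.0, 0.0, 4.8]
6 [-22.8, 29.5, 0.0] [0.0, 0.0, 4.8]
7 [-20.3, 31.3, 0.0] [0.0, 0.0, 4.8]
8 [-17.6, 32.9, 0.1] [0.0, 0.0, 4.8]
9 [-14.7, 34.3, 0.0] [0.0, 0.0, 4.9]
10 [-11.8, 35.4, 0.1] [0.0, 0.0, 4.8]
11 [-8.8, 36.3, 0.0] [0.0, 0.0, 4.9]
12 [-5.6, 36.9, 0.1] [0.0, 0.0, 4.8]
13 [-2.5, 37.2, 0.0] [0.0, 0.0, 4.9]
14 [0.7, 37.3, 0.1] [0.0, 0.0, 4.8]
15 [3.8, 37.2, 0.0] [0.0, 0.0, 4.9]
16 [6.9, 36.7, 0.1] [0.1, 0.0, 4.8]
-> at [450.  -50.1 217. ]
```

send_rows --motion '[{"gripper": 85, "travel": [-33, 17.5, 0], "rotation": [0, 0, 4.8]}, {"gripper": 85, "travel": [-31.5, 20.5, 0], "rotation": [0, 0, 4.8]}, {"gripper": 85, "travel": [-29.5, 23, 0], "rotation": [0, 0, 4.8]}, {"gripper": 85, "travel": [-27.5, 25.5, 0], "rotation": [0, 0, 4.8]}, {"gripper": 85, "travel": [-25, 27.5, 0], "rotation": [0, 0, 4.8]}, {"gripper": 85, "travel": [-23, 29.5, 0], "rotation": [0, 0, 4.8]}, {"gripper": 85, "travel": [-20.5, 31.5, 0], "rotation": [0, 0, 4.8]}, {"gripper": 85, "travel": [-17.5, 33, 0], "rotation": [0, 0, 4.8]}, {"gripper": 85, "travel": [-14.5, 34.5, 0], "rotation": [0, 0, 4.8]}, {"gripper": 85, "travel": [-12, 35.5, 0], "rotation": [0, 0, 4.8]}, {"gripper": 85, "travel": [-9, 36.5, 0], "rotation": [0, 0, 4.9]}, {"gripper": 85, "travel": [-5.5, 37, 0], "rotation": [0, 0, 4.9]}]'

```text
t: 19.25
tcp_pos: [0.4102, 0.0899, 0.2176]
tool_rot: [0.986, 0.165, -0.0, 0.0]
force: [-0.0, -0.1, -0.6]
finger_gap: 0.996
```

send_rows --motion '[{"gripper": 85, "travel": [-2.5, 37, 0], "rotation": [0, 0, 4.9]}, {"gripper": 85, "travel": [0.5, 37.5, 0], "rotation": [0, 0, 4.8]}, {"gripper": 85, "travel": [4, 37, 0], "rotation": [0, 0, 4.9]}, {"gripper": 85, "travel": [7, 36.5, 0], "rotation": [0, 0, 4.8]}, {"gripper": 85, "travel": [0, 0, 0], "rotation": [0, 0, 0]}, {"gripper": 85, "travel": [0, 0, 0], "rotation": [0, 0, 0]}]'

```text
t: 19.75
tcp_pos: [0.4506, -0.0535, 0.2174]
tool_rot: [1.0, -0.003, 0.0, 0.0]
force: [-0.5, 0.9, -0.4]
finger_gap: 0.992
```

Run:
```python
from h import *
tool();c=manip.calibration("wrist");w=manip.snapshot("wrist");cv2.imwrite("pics/w10.png",w[:,:,::-1])
# amber (very saturated) pixels near the expected glass
h=cv2.cvtColor(w,cv2.COLOR_RGB2HSV)
print("expected rim/base px",w2p(c,[[.451,-.050,.11],[.451,-.05,0]]).round())
m=((h[...,1]>200)&(h[...,2]>25)).astype(np.uint8)*255
n,l,st,ce=cv2.connectedComponentsWithStats(cv2.morphologyEx(m,cv2.MORPH_OPEN,np.ones((5,5))))
for i in np.argsort(-st[1:,4])[:4]+1: print(st[i],ce[i].round())
```

```text
t 19.75 tcp [450.6 -53.5 217.4] yaw of tool y -90.35 tilt z [ 1.e-04 -0.e+00 -1.e+00] F [-0.5  0.9 -0.4] gap 84.7 q [-0.37  0.32  1.86 -0.    0.96  1.21]
expected rim/base px [[315. 236.]
 [316. 203.]]
[  0 228  12  39 343] [  5. 248.]
```

```bash
cat > glass.py <<'E'
from h import *
from scipy.optimize import minimize
import sys
th=np.linspace(0,2*np.pi,40)
def sil(c,x,y,rb,g=0):
    q=np.vstack([np.c_[x+(r+g)*np.cos(th),y+(r+g)*np.sin(th),np.full(40,z)] for r,z in((34,110),(rb,0))])/1000
    m=np.zeros((480,640),np.uint8);cv2.fillConvexPoly(m,cv2.convexHull(np.rint(w2p(c,q)*16).astype(np.int32)),1,shift=4);return m
for n,f,x0,y0 in(("wrist","w10",451,-50),("top","topF",451,-50),("side","sideF",451,-50)):
    c=manip.calibration(n);im=cv2.imread(f"pics/{f}.png")
    g=np.full((480,640),cv2.GC_BGD,np.uint8);g[sil(c,x0,y0,28,14)>0]=cv2.GC_PR_BGD;g[sil(c,x0,y0,28,3)>0]=cv2.GC_PR_FGD;g[sil(c,x0,y0,28,-14)>0]=cv2.GC_FGD
    cv2.grabCut(im,g,None,np.zeros((1,65)),np.zeros((1,65)),6,cv2.GC_INIT_WITH_MASK)
    m=(g==1)|(g==3)
    r=minimize(lambda p:1-(m&(sil(c,*p)>0)).sum()/(m|(sil(c,*p)>0)).sum(),[x0,y0,28],method="Nelder-Mead",options=dict(initial_simplex=[[x0,y0,28],[x0+8,y0,28],[x0,y0+8,28],[x0,y0,33]]))
    print(n,"x,y,rbase",r.x.round(1),"1-IoU",round(r.fun,3))
E
python3 glass.py
```

```text
wrist x,y,rbase [459.  -43.7  21.5] 1-IoU 0.054
top x,y,rbase [453.5 -45.6  20.9] 1-IoU 0.125
side x,y,rbase [456.6 -47.8  24.3] 1-IoU 0.093
```

send_rows --motion '[{"gripper": 85.4, "travel": [3, -4, 30], "rotation": [0, 0, 0]}, {"gripper": 85.4, "travel": [3, -4, 35], "rotation": [0, 0, 0]}, {"gripper": 85.4, "travel": [0, 0, 20], "rotation": [0, 0, 0]}, {"gripper": 85.4, "travel": [0, 0, 10], "rotation": [0, 0, 0]}, {"gripper": 85.4, "travel": [0, 0, 0], "rotation": [0, 0, 0]}, {"gripper": 85.4, "travel": [0, 0, 0], "rotation": [0, 0, 0]}]'

```text
t: 20.3
tcp_pos: [0.4556, -0.0415, 0.1221]
tool_rot: [1.0, 0.001, -0.001, -0.0]
force: [0.1, -0.2, 0.4]
finger_gap: 1.0
```

```bash
python3 - <<'E'
from h import *
tool();cv2.imwrite("pics/w10.png",manip.snapshot("wrist")[:,:,::-1])
E
python3 glass.py | head -1
```

```text
t 20.3 tcp [455.6 -41.5 122.1] yaw of tool y -89.92 tilt z [-2.2e-03  9.0e-04 -1.0e+00] F [ 0.1 -0.2  0.4] gap 85.4 q [-0.34  0.49  1.95  0.    0.7   1.23]
wrist x,y,rbase [461.1 -45.5  26.1] 1-IoU 0.024
```

A close-up fit gives the glass at (461,-45.5). Correct, descend over the rim.

send_rows --motion '[{"gripper": 85.4, "travel": [4, 4, 0], "rotation": [0, 0, 0]}, {"gripper": 85.4, "travel": [0, 0, 10], "rotation": [0, 0, 0]}, {"gripper": 85.4, "travel": [0, 0, 10], "rotation": [0, 0, 0]}, {"gripper": 85.4, "travel": [0, 0, 12], "rotation": [0, 0, 0]}, {"gripper": 85.4, "travel": [0, 0, 10], "rotation": [0, 0, 0]}, {"gripper": 85.4, "travel": [0, 0, 0], "rotation": [0, 0, 0]}, {"gripper": 85.4, "travel": [0, 0, 0], "rotation": [0, 0, 0]}]'

```text
t: 20.93
tcp_pos: [0.4613, -0.047, 0.0809]
tool_rot: [1.0, -0.0, 0.0, 0.0]
force: [-0.0, 0.8, 0.9]
finger_gap: 1.0
```

send_rows --motion '[{"gripper": 78, "travel": [0, 0, 0], "rotation": [0, 0, 0]}, {"gripper": 74, "travel": [0, 0, 0], "rotation": [0, 0, 0]}, {"gripper": 70, "travel": [0, 0, 0], "rotation": [0, 0, 0]}, {"gripper": 66, "travel": [0, 0, 0], "rotation": [0, 0, 0]}, {"gripper": 64, "travel": [0, 0, 0], "rotation": [0, 0, 0]}, {"gripper": 62, "travel": [0, 0, 0], "rotation": [0, 0, 0]}, {"gripper": 62, "travel": [0, 0, 0], "rotation": [0, 0, 0]}]' --newtons 20

```text
t: 21.52
tcp_pos: [0.4614, -0.0469, 0.0814]
tool_rot: [1.0, -0.0, 0.001, 0.0]
force: [-0.4, 0.6, 7.4]
finger_gap: 0.782
```

Run:
```python
from h import *
tool()
```

```text
t 21.52 tcp [461.4 -46.9  81.4] yaw of tool y -90.03 tilt z [ 2.1e-03 -6.0e-04 -1.0e+00] F [-0.4  0.6  7.4] gap 66.8 q [-0.34  0.58  1.96  0.    0.6   1.23]
```

send_rows --motion '[{"gripper": 62, "travel": [0.5, 3, 0], "rotation": [0, 0, 0]}, {"gripper": 62, "travel": [0.5, 4, 0], "rotation": [0, 0, 0]}, {"gripper": 62, "travel": [0, 4, 0], "rotation": [0, 0, 0]}, {"gripper": 62, "travel": [0, 0, 0], "rotation": [0, 0, 0]}, {"gripper": 62, "travel": [0, 0, 0], "rotation": [0, 0, 0]}]'

```text
t: 21.93
tcp_pos: [0.4614, -0.0565, 0.0815]
tool_rot: [1.0, -0.001, 0.0, -0.001]
force: [-0.0, 6.0, 10.0]
finger_gap: 0.78
```

```bash
cat > gs.py <<'E'
from h import *
cv2.imwrite("pics/sg.png",manip.snapshot("side")[:,:,::-1]);tool();U=4
up=lambda i:cv2.resize(i,None,fx=U,fy=U,interpolation=cv2.INTER_CUBIC)
for nm,(x0,y0,x1,y1) in dict(base=(337,272,362,289),all=(337,249,362,289)).items():
  for ref in("side0","s5"):
    a=cv2.imread(f"pics/{ref}.png");b=cv2.imread("pics/sg.png")
    o=(0,0) if ref=="side0" else (-3,-3)
    r=cv2.matchTemplate(up(b[y0-12:y1+12,x0-12:x1+12]),up(a[y0+o[1]:y1+o[1],x0+o[0]:x1+o[0]]),cv2.TM_CCOEFF_NORMED);_,v,_,l=cv2.minMaxLoc(r);print(nm,ref,l[0]/U-12,l[1]/U-12,round(v,3))
E
python3 gs.py
```

```text
t 21.98 tcp [461.4 -56.4  81.5] yaw of tool y -90.12 tilt z [ 1.0e-04  2.1e-03 -1.0e+00] F [0.2 5.3 9.5] gap 66.4 q [-0.36  0.58  1.96  0.    0.6   1.21]
base side0 -1.0 -0.5 0.973
base s5 -1.0 -1.0 0.982
all side0 -1.0 -0.25 0.792
all s5 -1.0 -0.75 0.757
```

send_rows --motion '[{"gripper": 62, "travel": [0, 2, 0], "rotation": [0, 0, 0]}, {"gripper": 62, "travel": [0, 1, 0], "rotation": [0, 0, 0]}, {"gripper": 62, "travel": [0, 0, 0], "rotation": [0, 0, 0]}, {"gripper": 62, "travel": [0, 0, 0], "rotation": [0, 0, 0]}]'

```text
t: 22.32
tcp_pos: [0.4613, -0.059, 0.0815]
tool_rot: [1.0, -0.001, -0.0, -0.001]
force: [0.8, 8.1, 11.6]
finger_gap: 0.78
```

```bash
python3 gs.py
```

```text
t 22.37 tcp [461.3 -59.   81.5] yaw of tool y -90.14 tilt z [-2.0e-04  2.8e-03 -1.0e+00] F [ 0.7  6.4 10.6] gap 66.9 q [-0.37  0.58  1.96  0.    0.61  1.2 ]
base side0 -0.5 0.0 0.964
base s5 -0.5 -0.5 0.968
all side0 -0.25 0.25 0.781
all s5 -0.25 -0.25 0.745
```

Within about 1 mm now. Release, lift clear and go back to the parking pose for a clean check.

send_rows --motion '[{"gripper": 72, "travel": [0, 0, 0], "rotation": [0, 0, 0]}, {"gripper": 80, "travel": [0, -1, 0], "rotation": [0, 0, 0]}, {"gripper": 85.4, "travel": [0, 0, 0], "rotation": [0, 0, 0]}, {"gripper": 85.4, "travel": [0, 0, 0], "rotation": [0, 0, 0]}, {"gripper": 85.4, "travel": [0, 0, 0], "rotation": [0, 0, 0]}, {"gripper": 85.4, "travel": [0, 0, -15], "rotation": [0, 0, 0]}, {"gripper": 85.4, "travel": [0, 0, -25], "rotation": [0, 0, 0]}, {"gripper": 85.4, "travel": [0, 0, -35], "rotation": [0, 0, 0]}, {"gripper": 85.4, "travel": [0, 0, -40], "rotation": [0, 0, 0]}, {"gripper": 85.4, "travel": [0, 0, -20], "rotation": [0, 0, 0]}, {"gripper": 85.4, "travel": [0, -20, 0], "rotation": [0, 0, 0]}, {"gripper": 85.4, "travel": [0, -38, 0], "rotation": [0, 0, 0]}]'

```text
t: 23.37
tcp_pos: [0.4643, -0.0043, 0.2173]
tool_rot: [1.0, -0.003, 0.003, 0.001]
force: [1.7, 0.5, 0.2]
finger_gap: 0.999
```

send_rows --motion '[{"gripper": 85.4, "travel": [-5, -38, 0], "rotation": [0, 0, -4]}, {"gripper": 85.4, "travel": [-5, -38, 0], "rotation": [0, 0, -4]}, {"gripper": 85.4, "travel": [-5, -38, 0], "rotation": [0, 0, -4]}, {"gripper": 85.4, "travel": [-5, -38, 0], "rotation": [0, 0, -4]}, {"gripper": 85.4, "travel": [0, -38, 0], "rotation": [0, 0, -4]}, {"gripper": 85.4, "travel": [0, -38, 0], "rotation": [0, 0, -4]}, {"gripper": 85.4, "travel": [5, -38, 0], "rotation": [0, 0, -4]}, {"gripper": 85.4, "travel": [5, -38, 0], "rotation": [0, 0, -4]}, {"gripper": 85.4, "travel": [10, -38, 0], "rotation": [0, 0, -4]}, {"gripper": 85.4, "travel": [10, -36, 0], "rotation": [0, 0, -4]}, {"gripper": 85.4, "travel": [10, -36, 0], "rotation": [0, 0, -4]}, {"gripper": 85.4, "travel": [10, -36, 0], "rotation": [0, 0, -4]}]'

```text
t: 24.37
tcp_pos: [0.3199, 0.4329, 0.2151]
tool_rot: [0.913, 0.408, 0.0, 0.0]
force: [-0.0, -0.3, -0.1]
finger_gap: 0.999
```

```bash
cat > fin.py <<'E'
from h import *
from scipy.optimize import least_squares
tool();U=4
up=lambda i:cv2.resize(i,None,fx=U,fy=U,interpolation=cv2.INTER_CUBIC)
B={"top":dict(glass=(374,234,399,262),dsix=(390,174,412,220),jar=(425,128,460,164),cup=(264,140,297,175),spare=(450,190,502,220),blue=(228,206,290,284),orange=(168,172,232,246),coaster=(440,316,486,360)),"side":dict(glass=(337,249,362,289),dsix=(376,256,420,284),blue=(258,178,314,236))}
D={}
for n in B:
    a=cv2.imread(f"pics/{n}0.png");b=manip.snapshot(n)[:,:,::-1].copy();cv2.imwrite(f"pics/{n}G.png",b)
    for k,(x0,y0,x1,y1) in B[n].items():
        r=cv2.matchTemplate(up(b[y0-12:y1+12,x0-12:x1+12]),up(a[y0:y1,x0:x1]),cv2.TM_CCOEFF_NORMED);_,v,_,l=cv2.minMaxLoc(r)
        D[n,k]=np.array([l[0]/U-12,l[1]/U-12]);print(n,k,D[n,k],round(v,3))
p0=np.array([.46,-.058,.06]);cs={n:manip.calibration(n) for n in B}
f=lambda d:np.concatenate([(w2p(cs[n],p0+[d[0],d[1],0])-w2p(cs[n],p0))[0]-D[n,"glass"] for n in B])
print("glass shift mm",(least_squares(f,[0,0]).x*1000).round(1))
E
python3 fin.py
```

```text
t 24.37 tcp [319.9 432.9 215.1] yaw of tool y -41.83 tilt z [ 4.e-04  0.e+00 -1.e+00] F [-0.  -0.3 -0.1] gap 85.4 q [ 0.73  0.43  1.67 -0.    1.04  1.46]
top glass [0.   0.25] 0.976
top dsix [0. 0.] 0.999
top jar [0. 0.] 0.999
top cup [0. 0.] 0.999
top spare [0. 0.] 1.0
top blue [0. 0.] 0.995
top orange [0. 0.] 0.999
top coaster [0. 0.] 1.0
side glass [-0.25  0.25] 0.969
side dsix [0. 0.] 0.992
side blue [0. 0.] 0.981
glass shift mm [-0.8 -0.1]
```

All objects are back within about 1 mm, the arm touches nothing, and t = 24 s.

```bash
python3 -c "
from station import manip
print(manip.sign_off())"
```

```text
the job is handed in; nothing more can be done
None
```

The domino is played and the turn passed, but I knocked the glass about 12 mm on the way and slid it back afterwards. The job was handed in at t ≈ 24 s.

- **Domino:** I gripped the six-three, slid it flat round the near side of the glass and released it in the outline, six end towards the double six. The first release left it about 5 mm off centre, so I regripped it once and centred it. The last wrist-camera check put it within about 1 mm of centre and under 1° off. I didn't repeat that check after the pedal and glass moves, which stayed clear of the tile. An earlier top-camera measurement of it came out unusable (a merged patch).
- **Pedal:** I pressed the blue pedal from first contact at 56 mm height down to 32 mm. The force then jumped to 26 N with almost no further travel, so it was at its stop. After I let go it looked the same as before pressing. The orange clock was not touched.
- **Glass:** The gripper brushed it on the way past and shifted it about 12 mm, still upright. I only noticed after the pedal press, then took it by the rim, slid it back and let go. The final check shows it within about 1 mm of where it started. It was still moved during the job, which you had asked me not to do.
- **Everything else:** The double six, spare, cup, coaster, jar and both clocks show no shift in the final pictures. The robot was clear of everything when I handed in.

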